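Put the camp lanterns and power packs on charge

ROBOT

A 7-joint arm with a two-finger parallel gripper is mounted at the origin on the work surface. World frame = base frame: x ahead of the robot, y to its left, z up, the work surface at z = 0. Lengths are in m, angles in degrees, forces in N, time in s.
With the tool pointing down it reaches from about 0.425 to 0.825 m from the base axis. Payload 3.6 kg.
Tool frame: the origin (TCP) lies midway between the tips of the shut fingers; the grasp point (between the pads) lies 19 mm behind it; z points along the fingers, x is the direction in which the jaws open and shut, and the axes are right-handed (so a half turn about z gives the same grasp; the last joint's range is limited). The gripper opens to 85 mm and grips with 20 to 120 N. Pads are 22 mm wide; open, the fingers measure 114 mm over their backs; the gripper's body (76 mm by 85 mm) begins 54 mm behind the grasp point. The pads swing forward as they close: fully open they stand 13 mm farther back than shut.
Start: joints at [68.039, 35.231, -0.722, 81.555, 0.464, 63.22, -2.315], TCP at [0.227, -0.609, 0.231] pointing down, gripper open.
Joint ranges: [-178.69, 178.69], [-17.37, 117.87], [-77.05, 75.6], [15.02, 138.74], [-78.02, 258.01], [0.78, 113.62], [-162.83, 162.83]. Speed limits (degrees/s): [159.86, 159.86, 180, 180, 180, 180, 180].

INTERFACE

Orientations are given as [roll, pitch, yaw] about the fixed x, y, z axes, in that order (R = Rz(yaw) Ry(pitch) Rx(roll)).
In Python, from rig import robot gives the robot as it stands. The module is installed in compiled form; this text tells all that it offers.
- The arm moves only by the tool move_arm, never from a script. Its argument "increments" is a list of rows, each an object with "linear": the shift along the tool's x, y, z in mm, a list of three; "rotation": the turn, a rotation vector about the tool's x, y, z in degrees, a list of three. In form: [{"linear": [x, y, z], "rotation": [ax, ay, az]}, ...]. A call has 1 to 10 rows; each row is the pose to reach, as a shift and turn from the pose commanded when the call began, along the tool's axes at that moment; what a row does not reach only later rows make up. A row lasts 1/8 s, in which the tool goes at most 62.5 mm and 10.7 degrees, less where a joint would pass 70% of its speed; a pose out of reach is approached as far as the arm can. A call with a gripper value outside its range is refused whole. "fingers" is the opening, from -1 (shut) to 1 (fully open), set as the call begins (left out, the last holds). The fingers move at their own pace and stop on an object; "squeeze" is the grip in N (left out, the last holds). Time passes only in rows, so rows that repeat a pose let the fingers close. It gives the time, the measured TCP pose, the force and the opening at its end, in the units of the state.
- robot.get_state(): the state, without advancing time (a new reading comes with each control period).
- robot.snapshot(name): name is "scene" or "side" or "wrist"; returns a dict with "img" (384x512x3 uint8, red, green, blue), "range_z" (384x512 float32, m along the optical axis (not along the pixel's ray), 0 where there is no reading), "intrinsics" (3x3 intrinsics, pixels), "dist" ([k1, k2, p1, p2, k3] as OpenCV has them; the pictures are not rectified), "pose" (4x4, takes a point from camera to world coordinates). Camera axes: x right, y down, z forward; pixel columns grow to the right and rows downward; lengths in m; the calibration is good to about 2 mm. A picture is of the moment at which its call begins.
- robot.close_job(): hands the job in, once; it reports no verdict.
The state is a dict: "time_s": time; "qpos": joint angles; "dq": joint speeds; "effort": joint torques, N m; "eef_pos": TCP position; "ee_rot": TCP orientation; "ft_force": force on the tool from outside, world axes, zero at the start; "moment": the same for the moment, N m; "gripper_width": opening from 0.0 (shut) to 1.0 (fully open).
Only numpy, scipy, OpenCV 4.12 (cv2) and the standard library are available. Lean on these libraries where they do the work, as an engineer would, in place of code of your own. Each camera call takes 0.05 s, during which the arm holds its last target.

TASK

Put the camping gear on charge: lift every lantern off its hook on the rail and push it fully home, upright, on a free post of the charging station, and stand every power pack upright on the station's shelf in one close row, side by side with gaps under about 35 mm, each with one of its two brass-contact faces flat against the contact strip. When everything is loaded, swing the red main switch lever fully over to on. Leave the other things on the bench where they are.

Things in the scene. Friction and masses are not known exactly. Their poses are not given: they have to be found in the camera images.
- station: fixed grey charging station, plinth 220 x 450 x 30 mm; origin on the bench; own +x points away from its front edge (front x = -110 mm; ends y = -240, +210 mm). Left part (y > 0): four black lantern posts. Right part: open flat shelf (the plinth top) for packs with a black contact strip along its back. In front of the shelf, a yellow block with the red main switch lever
- post0 (a point): lantern post 0 (front, inner): round black post 32 mm diameter standing 34 mm above the plinth, the top 10 mm tapering to 20 mm diameter. The point lies on its axis at the plinth's top (30 mm above the bench), axes as the station's. Posts are 95 mm apart; all four are free at the start
- post1 (a point): lantern post 1 (front, outer): round black post 32 mm diameter standing 34 mm above the plinth, the top 10 mm tapering to 20 mm diameter. The point lies on its axis at the plinth's top (30 mm above the bench), axes as the station's. Posts are 95 mm apart; all four are free at the start
- post2 (a point): lantern post 2 (back, inner): round black post 32 mm diameter standing 34 mm above the plinth, the top 10 mm tapering to 20 mm diameter. The point lies on its axis at the plinth's top (30 mm above the bench), axes as the station's. Posts are 95 mm apart; all four are free at the start
- post3 (a point): lantern post 3 (back, outer): round black post 32 mm diameter standing 34 mm above the plinth, the top 10 mm tapering to 20 mm diameter. The point lies on its axis at the plinth's top (30 mm above the bench), axes as the station's. Posts are 95 mm apart; all four are free at the start
- contact_strip (a point): foot of the contact strip's front face, on the shelf surface (30 mm above the bench), amid the pack row; own +x points square into the strip, y along it, z up. The strip is 20 mm high and runs from y = -135 to +100 mm. Pack centres belong between y = -105 and +80 mm
- switch (a joint): main switch lever, rad: 0 = off (leaning toward the front edge, station -x), 1.0 = fully on (leaning toward the strip, station +x); starts at 0 to 0.15. Stays where it is left; moves with about 1 to 2 N at the knob. Hinge axis along station y, 52 mm above the bench, at station x = -70, y = -100 mm
- switch_tip (a point): centre of the red ball knob (26 mm diameter) on the switch lever, 50 mm from the hinge; the lever rises from a yellow block 70 x 50 mm, 25 mm high
- rail: fixed hook rail: bar 366 mm long along own y, 217.5 mm up, on posts at y = +-175 mm; origin on the bench below its middle. Hooks at y = -135, -45, 45, 135 mm, one may be empty: round level arms 7 mm thick (axis 217.5 mm up) pointing to own -x, ending 82 mm out in a tip that rises 10 mm above the arm. Raise a lantern 12 to 20 mm, draw it off along the rail's -x 45 mm or more, then lift away
- lantern0: yellow camp lantern, white lens, 0.3 kg, may be absent. Origin: centre of underside, z up, 151 mm tall. Base 60 mm dia with socket below, 36 mm bore, 41 mm deep. Cap 60 mm dia up to 112 mm. Rigid black handle on top, 44 mm wide (own y), 14 mm thick (x): opening 26 mm wide, 112-141 mm up, then crossbar. Hangs by it about 55 mm from the bar, underside 80 mm up, axes as the rail's
- lantern1: green camp lantern, white lens, 0.3 kg, may be absent. Origin: centre of underside, z up, 151 mm tall. Base 60 mm dia with socket below, 36 mm bore, 41 mm deep. Cap 60 mm dia up to 112 mm. Rigid black handle on top, 44 mm wide (own y), 14 mm thick (x): opening 26 mm wide, 112-141 mm up, then crossbar. Hangs by it about 55 mm from the bar, underside 80 mm up, axes as the rail's
- lantern2: blue camp lantern, white lens, 0.3 kg, may be absent. Origin: centre of underside, z up, 151 mm tall. Base 60 mm dia with socket below, 36 mm bore, 41 mm deep. Cap 60 mm dia up to 112 mm. Rigid black handle on top, 44 mm wide (own y), 14 mm thick (x): opening 26 mm wide, 112-141 mm up, then crossbar. Hangs by it about 55 mm from the bar, underside 80 mm up, axes as the rail's
- lantern3: red camp lantern, white lens, 0.3 kg, may be absent. Origin: centre of underside, z up, 151 mm tall. Base 60 mm dia with socket below, 36 mm bore, 41 mm deep. Cap 60 mm dia up to 112 mm. Rigid black handle on top, 44 mm wide (own y), 14 mm thick (x): opening 26 mm wide, 112-141 mm up, then crossbar. Hangs by it about 55 mm from the bar, underside 80 mm up, axes as the rail's
- pack0: power pack, box with black lower and orange upper half, 60 mm (own x) x 56 mm (own y) x 72 mm tall, about 0.45 kg; may be absent. Origin at the centre of its underside. The two faces with brass contacts (own +x and -x, 56 mm wide) are alike, so either may be the one at the strip. Starts standing on the bench in front of the hook rail
- pack1: power pack, box with black lower and grey upper half, 60 mm (own x) x 56 mm (own y) x 72 mm tall, about 0.45 kg; may be absent. Origin at the centre of its underside. The two faces with brass contacts (own +x and -x, 56 mm wide) are alike, so either may be the one at the strip. Starts standing on the bench in front of the hook rail
- pack2: power pack, box with black lower and blue upper half, 60 mm (own x) x 56 mm (own y) x 72 mm tall, about 0.45 kg; may be absent. Origin at the centre of its underside. The two faces with brass contacts (own +x and -x, 56 mm wide) are alike, so either may be the one at the strip. Starts standing on the bench in front of the hook rail
- mug: blue mug, 80 mm diameter, 85 mm tall; bystander, to be left where it is; origin at the centre of its underside
- tape: yellow tape measure, 70 x 35 x 65 mm; bystander, to be left where it is; origin at the centre of its underside
- thermos: green flask, 72 mm diameter, 210 mm tall; bystander, to be left where it is; origin at the centre of its underside
- spraycan: spray can, 54 mm diameter, 170 mm tall; bystander, to be left where it is; origin at the centre of its underside
- pegjar: glass jar with red lid, 72 mm diameter, 90 mm tall; bystander, to be left where it is; origin at the centre of its underside
- driver: screwdriver lying on the bench; bystander, to be left where it is; origin at the middle
- torch: torch standing on its red head, 60 mm diameter, 124 mm tall; bystander, to be left where it is; origin at the centre of its underside
There are look-alikes about, which are no part of the job. Of the things that look like the lantern0, the larger one is meant.

How it is judged:
By the outcome, as a careful person would: the job done as asked, in the order asked, and still so for the second after the job is handed in, with the robot touching nothing.
Of lantern0, lantern1, lantern2, lantern3 only 3 to 4 are there at a start; the rules pass over those that are not, and their reading is None.
Of pack0, pack1, pack2 only 2 to 3 are there at a start; the rules pass over those that are not, and their reading is None.
At some moment in a run one of pack0, pack1, pack2 may be knocked a few centimetres aside while the robot is not near it.
It also fails if it takes over 210 s, if anything falls off the work surface, if the arm or the gripper's body presses on something with over 40 N, if the wrist force passes 120 N, or if a joint passes its speed limit or range.

## Working session

There is one attempt and no reset: what is moved stays moved. The work goes in short steps, Python scripts to look and compute and a tool call to move; the robot and the scene stay as the last step left them, time stands still between calls to the robot, and variables do not carry over. Pictures are saved under pics/ and viewed, and the job is handed in when it is done.

Besides the shell and the picture viewer there is one more tool, called after "Call:" as a command line: name --argument value ..., lists and objects as JSON in quotes. move_arm: Moves the arm, as the interface text tells. Its arguments: {"type":"object","properties":{"increments":{"type":"array","items":{"type":"object","properties":{"linear":{"type":"array","items":{"type":"number"}},"rotation":{"type":"array","items":{"type":"number"}}}}},"fingers":{"type":"number"},"squeeze":{"type":"number"}},"required":["increments"]}

```bash
mkdir -p pics; ls
cat > h.py <<'E'
from rig import robot
import numpy as np, cv2
from scipy.spatial.transform import Rotation as R
def snap(n,f):
    s=robot.snapshot(n); cv2.imwrite('pics/'+f,s['img'][:,:,::-1]); np.savez('/tmp/'+n+'.npz',**s); return s
def cloud(s):
    K=np.array(s['intrinsics'],float);d=np.array(s['dist'],float)
    h,w=s['range_z'].shape
    u,v=np.meshgrid(np.arange(w),np.arange(h))
    p=cv2.undistortPoints(np.stack([u,v],-1).reshape(-1,1,2).astype(np.float64),K,d).reshape(h,w,2)
    z=s['range_z'].astype(float)
    P=np.stack([p[...,0]*z,p[...,1]*z,z],-1)
    T=np.array(s['pose'])
    W=P@T[:3,:3].T+T[:3,3]
    W[z<=0]=np.nan
    return W
E
python3 - <<'E'
from h import *
print(robot.get_state())
for n in ['scene','side','wrist']:
    s=snap(n,n+'0.png'); print(n,np.round(s['pose'],3).tolist())
E
```

```text
pics
{'time_s': 0.0, 'qpos': array([68.03733895, 35.28862044, -0.7214522 , 81.64371213,  0.46362499,
       63.21937025, -2.31479441]), 'dq': array([-0.00267713,  0.03531626,  0.03892429, -0.06969357, -0.02152906,
        0.03642865,  0.05563343]), 'effort': array([ 2.02003594e-04, -4.69211662e+01,  2.59666974e-01, -1.71034062e+01,
        1.00452823e-02,  9.71600355e-03, -8.48188847e-06]), 'eef_pos': array([ 0.22676659, -0.60832361,  0.23013153]), 'ee_rot': array([ 1.79997409e+02,  1.48807764e-01, -6.95532588e+01]), 'ft_force': array([-0.97402192, -0.19145415,  0.31520125]), 'moment': array([-0.04599098,  0.03313182,  0.0373593 ]), 'gripper_width': 1.000492367512027}
scene [[-0.836, 0.439, -0.328, 1.022], [0.548, 0.668, -0.504, 0.814], [-0.003, -0.601, -0.799, 1.277], [0.0, 0.0, 0.0, 1.0]]
side [[-0.919, -0.253, 0.302, 0.198], [-0.394, 0.55, -0.737, 0.892], [0.021, -0.796, -0.605, 0.745], [0.0, 0.0, 0.0, 1.0]]
wrist [[0.35, -0.901, -0.258, 0.293], [-0.937, -0.337, -0.095, -0.585], [-0.002, 0.275, -0.962, 0.373], [0.0, 0.0, 0.0, 1.0]]
```

View pics/scene0.png

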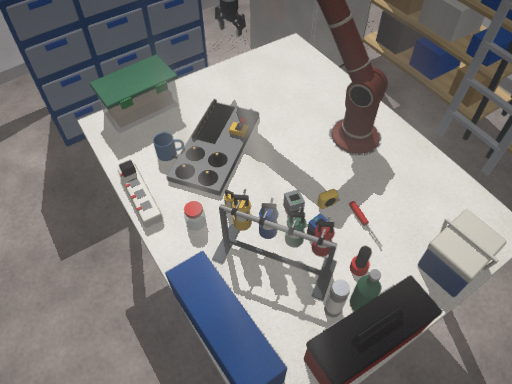

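View pics/side0.png

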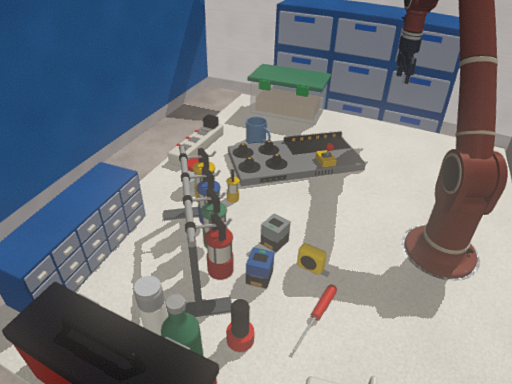

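View pics/wrist0.png

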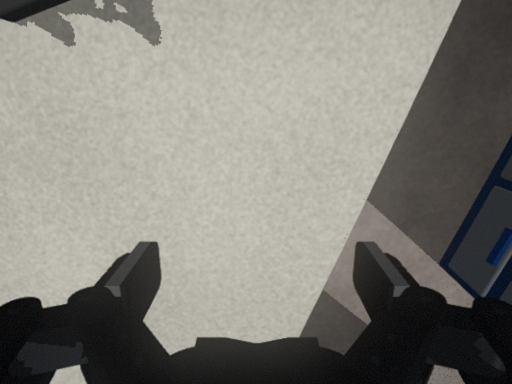

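Run:
```python
from h import *
a=cv2.imread('pics/scene0.png')[70:310,60:400]; cv2.imwrite('pics/sc0z.png',cv2.resize(a,None,fx=2.3,fy=2.3,interpolation=cv2.INTER_CUBIC))
a=cv2.imread('pics/side0.png')[90:384,130:380]; cv2.imwrite('pics/si0z.png',cv2.resize(a,None,fx=2,fy=2,interpolation=cv2.INTER_CUBIC))
# ortho map x 0..1.0 , y -0.75..0.75 : 2.5mm/px
H=np.full((600,400),-1.);C=np.zeros((600,400,3),np.uint8)
for n in ['scene','side']:
    s=dict(np.load('/tmp/%s.npz'%n)); W=cloud(s)
    r=s['img'][:,:,::-1]
    ok=np.isfinite(W[...,0])
    P=W[ok];c=r[ok]
    o=np.argsort(P[:,2]);P=P[o];c=c[o]
    for p,q in zip(P,c):
        i=int((0.75-p[1])/.0025);j=int(p[0]/.0025)
        if 0<=i<600 and 0<=j<400 and p[2]<0.4 and p[2]>H[i,j]-0.003:
            H[i,j]=p[2];C[i,j]=q
C=cv2.rotate(C,cv2.ROTATE_90_CLOCKWISE)
cv2.imwrite('pics/ortho.png',C)
print(C.shape)
```

```text
(400, 600, 3)
```

View pics/sc0z.png

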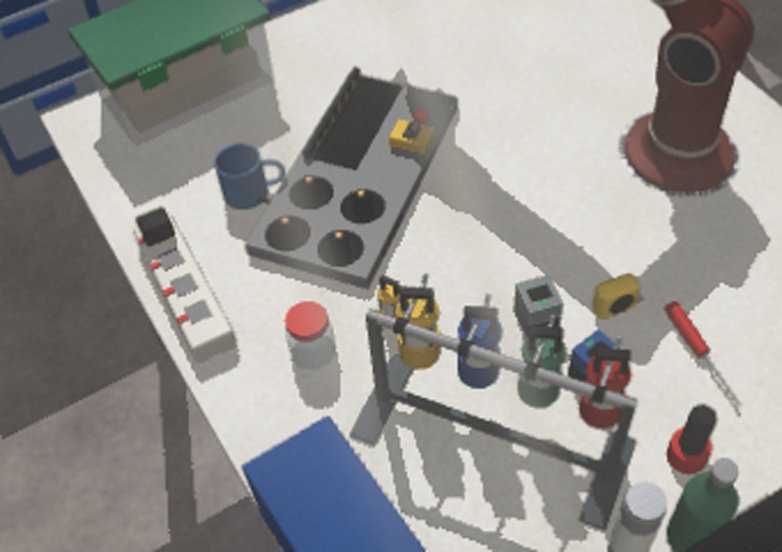

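View pics/si0z.png

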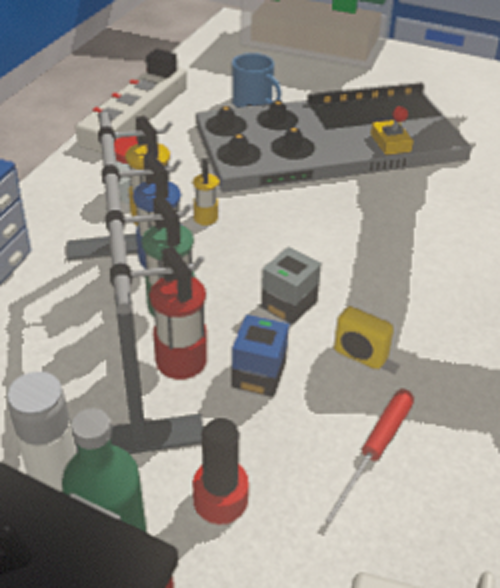

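View pics/ortho.png

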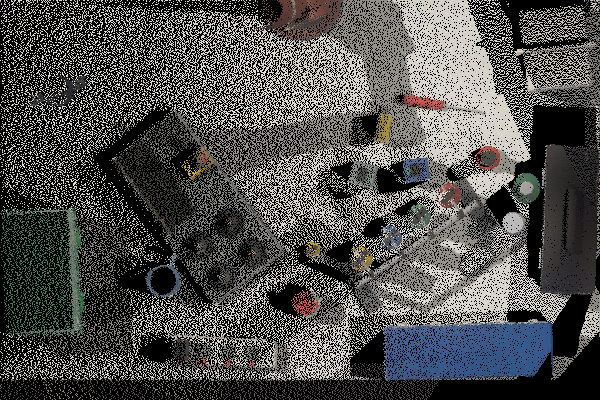

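```bash
cat > fit.py <<'E'
from h import *
S={n:dict(np.load('/tmp/%s.npz'%n)) for n in ['scene','side']}
Ws={n:cloud(S[n]) for n in S}
P=np.concatenate([Ws[n].reshape(-1,3) for n in S]); C=np.concatenate([S[n]['img'].reshape(-1,3) for n in S])
ok=np.isfinite(P[:,0])&(P[:,0]>0.1)&(P[:,0]<1.1)&(abs(P[:,1])<.8)&(P[:,2]>-.02)&(P[:,2]<.4);P=P[ok];C=C[ok].astype(int)
E
python3 - <<'E'
from fit import *
t=P[(P[:,2]<.012)]; print('bench z',np.percentile(t[:,2],[5,50,95]))
# station top
m=(P[:,2]>.02)&(P[:,2]<.036)&(P[:,1]>-.55)&(P[:,1]<0.0)&(P[:,0]>.25)&(P[:,0]<.8)
q=P[m]; 
img=np.zeros((600,600),np.uint8)
for p in q: img[int(p[0]*600),int((p[1]+.75)*600)]=255
img=cv2.morphologyEx(img,cv2.MORPH_CLOSE,np.ones((7,7)));img=cv2.morphologyEx(img,cv2.MORPH_OPEN,np.ones((7,7)))
n,l,st,ce=cv2.connectedComponentsWithStats(img)
k=1+np.argmax(st[1:,4]); 
for s_ in [(l==k)]:
    ys,xs=np.nonzero(s_); pts=np.stack([ys/600,xs/600-.75],-1).astype(np.float32)
    print(cv2.minAreaRect(pts), cv2.boxPoints(cv2.minAreaRect(pts)))
keep=np.array([l[int(p[0]*600),int((p[1]+.75)*600)]==k for p in q]); q=q[keep]
print('z',np.median(q[:,2]),len(q))
np.save('/tmp/st.npy',q)
b=P[(P[:,2]>.2)&(P[:,2]<.24)&(P[:,1]>0.05)&(P[:,1]<.55)&(P[:,0]>.4)&(P[:,0]<.8)]; bc=b
# rail bar
m=(bc[:,2]>.2)&(bc[:,2]<.225)
vx=cv2.fitLine(bc[m][:,:2].astype(np.float32),cv2.DIST_HUBER,0,.01,.01).ravel();
for _ in range(10):
    d=vx[:2];nn=np.array([-d[1],d[0]]);e=(bc[:,:2]-vx[2:])@nn
    mm=m&(abs(e)<.012); vx=cv2.fitLine(bc[mm][:,:2].astype(np.float32),cv2.DIST_HUBER,0,.003,.001).ravel()
print('rail',vx,mm.sum()); s=(bc[mm][:,:2]-vx[2:])@vx[:2]; print(np.percentile(s,[0,1,99,100]),np.max(bc[mm][:,2]))
E
```

```text
bench z [-0.00331078  0.00090209  0.00540294]
((0.5179997086524963, -0.2662605047225952), (0.4559216797351837, 0.2341175079345703), 37.785736083984375) [[ 0.26611742 -0.31342202]
 [ 0.40956363 -0.49844688]
 [ 0.76988196 -0.21909899]
 [ 0.62643576 -0.03407413]]
z 0.031424178999818975 7260
rail [ 0.56781477 -0.82315636  0.608537    0.30510587] 804
[-0.17115394 -0.16962452  0.19367549  0.19920629] 0.22499810911041096
```

Run:
```python
from fit import *
from scipy.optimize import least_squares, minimize
q=np.load('/tmp/st.npy')[:,:2]
# edges: fit rectangle by outline: maximise inside count with tight size
hull=cv2.convexHull(q.astype(np.float32)).reshape(-1,2)
def loc(p,x): 
    c,s=np.cos(x[2]),np.sin(x[2]); d=p-x[:2]; return np.stack([d@[c,s],d@[-s,c]],-1)
def cost(x):
    l=loc(q,x)-[0,-.015]; o=np.maximum(np.abs(l)-[.110,.225],0); return np.minimum(np.linalg.norm(o,axis=1),.006).sum()
best=min((minimize(cost,[.518+a,-.266+b,np.deg2rad(-52.2+c)],method='Nelder-Mead',options=dict(xatol=1e-5,fatol=1e-6)) for a in(-.01,0,.01) for b in (-.01,0,.01) for c in (-1,0,1)),key=lambda r:r.fun)
x=best.x; print('init',x,np.rad2deg(x[2]),best.fun)
l=loc(q,x); print(np.percentile(l,[.5,1,2,98,99,99.5],axis=0).round(4).tolist())
L=loc(P[:,:2],x)
ins=(abs(L[:,0])<.11)&(L[:,1]<.21)&(L[:,1]>-.24)
m=ins&(P[:,2]>.054)&(P[:,2]<.075)&(L[:,1]>-.03)
lp=L[m]; 
crit=(cv2.TERM_CRITERIA_EPS+cv2.TERM_CRITERIA_MAX_ITER,50,1e-6)
_,lab,cen=cv2.kmeans(lp.astype(np.float32),4,None,crit,10,cv2.KMEANS_PP_CENTERS)
for i in range(4):
    g=P[m][lab.ravel()==i]; gl=lp[lab.ravel()==i]; print('post',len(g),gl.min(0).round(4),gl.max(0).round(4),'mid',((gl.min(0)+gl.max(0))/2).round(4),gl.mean(0).round(4),g[:,2].max().round(4))
# strip
m=ins&(P[:,2]>.042)&(P[:,2]<.058)&(L[:,1]<0)&(L[:,0]>.0)
print('strip',len(L[m]),np.percentile(L[m],[1,5,50,95,99],axis=0).round(4).tolist())
# red knob
red=(C[:,0]>1.8*C[:,1])&(C[:,0]>1.8*C[:,2])&(C[:,0]>80)&ins&(P[:,2]>.06)
print('knob',L[red].mean(0),L[red].min(0),L[red].max(0),P[red].mean(0),P[red].max(0))
```

```text
init [ 0.52909797 -0.25167972 -0.92020405] -52.72380856613773 0.13393582546512517
[[-0.1097, -0.2372], [-0.1086, -0.2342], [-0.1075, -0.2292], [0.1027, 0.2061], [0.1077, 0.2082], [0.1094, 0.2093]]
post 91 [0.0358 0.1522] [0.066  0.1809] mid [0.0509 0.1665] [0.0484 0.1672] 0.0683
post 87 [-0.0618  0.0559] [-0.0274  0.084 ] mid [-0.0446  0.07  ] [-0.0463  0.0716] 0.0706
post 92 [ 0.0348 -0.028 ] [0.0973 0.0859] mid [0.0661 0.0289] [0.0522 0.0642] 0.0712
post 98 [-0.0595  0.1508] [-0.0275  0.1808] mid [-0.0435  0.1658] [-0.0472  0.1664] 0.0705
strip 364 [[0.0842, -0.2324], [0.0861, -0.2213], [0.0915, -0.1133], [0.1003, -0.01], [0.1023, -0.0022]]
knob [-0.09292237 -0.09791288] [-0.10039458 -0.11009725] [-0.08399093 -0.08980449] [ 0.39490707 -0.23704075  0.10585089] [ 0.40464428 -0.22999867  0.11548968]
```

Run:
```python
from fit import *
o=np.array([.6156,.2948]);X=np.array([.823,.568]);Y=np.array([-.568,.823])
L=np.stack([(P[:,:2]-o)@X,(P[:,:2]-o)@Y],-1)
# bar points top
m=(abs(L[:,0])<.012)&(P[:,2]>.205)&(P[:,2]<.23)&(abs(L[:,1])<.22)
print('bar',np.percentile(L[m],[1,50,99],axis=0).round(4).tolist(),np.percentile(P[m][:,2],[50,99]), np.polyfit(L[m][:,1],L[m][:,0],1))
for y in (-.135,-.045,.045,.135):
    m=(L[:,0]<-.03)&(L[:,0]>-.11)&(abs(L[:,1]-y)<.04)&(P[:,2]>.222)&(P[:,2]<.245)
    b=L[m];print('handle',y,m.sum(),b.min(0).round(4),b.max(0).round(4),b.mean(0).round(4),P[m][:,2].max().round(4))
    m=(L[:,0]<-.02)&(L[:,0]>-.11)&(abs(L[:,1]-y)<.035)&(P[:,2]>.185)&(P[:,2]<.20)
    b=L[m];print('  cap',m.sum(),np.percentile(b,[2,98],axis=0).round(4).tolist())
# packs
for n,(x0,y0) in dict(blue=(.425,.29),grey=(.44,.16)).items():
    m=(abs(P[:,0]-x0)<.06)&(abs(P[:,1]-y0)<.06)&(P[:,2]>.065)&(P[:,2]<.08)
    r=cv2.minAreaRect(P[m][:,:2].astype(np.float32)); print(n,m.sum(),r,cv2.boxPoints(r).round(3).tolist(),np.median(P[m][:,2]))
```

```text
bar [[-0.0118, -0.1808], [-0.0025, 0.0361], [0.0053, 0.1817]] [0.22475624 0.22953109] [-0.00021807 -0.00312162]
handle -0.135 179 [-0.0903 -0.1586] [-0.0316 -0.112 ] [-0.0594 -0.1339] 0.2366
  cap 265 [[-0.0819, -0.1604], [-0.0315, -0.1102]]
handle -0.045 197 [-0.092  -0.0681] [-0.0308 -0.0206] [-0.0606 -0.0443] 0.2359
  cap 322 [[-0.083, -0.0701], [-0.033, -0.0207]]
handle 0.045 222 [-0.0884  0.0207] [-0.0324  0.0666] [-0.0618  0.0462] 0.2362
  cap 371 [[-0.0857, 0.0191], [-0.0357, 0.0687]]
handle 0.135 258 [-0.0895  0.1111] [-0.0328  0.1567] [-0.0623  0.1359] 0.2353
  cap 485 [[-0.086, 0.11], [-0.0355, 0.1611]]
blue 625 ((0.4260708689689636, 0.28993672132492065), (0.05753810331225395, 0.06452582776546478), 6.15574836730957) [[0.39399999380111694, 0.3190000057220459], [0.4009999930858612, 0.2549999952316284], [0.4580000042915344, 0.26100000739097595], [0.45100000500679016, 0.32499998807907104]] 0.07243123898461445
grey 615 ((0.4359484910964966, 0.15578414499759674), (0.06703826040029526, 0.05728207528591156), 75.89273834228516) [[0.4000000059604645, 0.12999999523162842], [0.4560000002384186, 0.11599999666213989], [0.47200000286102295, 0.1809999942779541], [0.41600000858306885, 0.19499999284744263]] 0.07269803886386617
```

Run:
```python
import cv2
a=cv2.imread('pics/side0.png')[200:300,230:340]; cv2.imwrite('pics/pk.png',cv2.resize(a,None,fx=6,fy=6,interpolation=cv2.INTER_CUBIC))
a=cv2.imread('pics/scene0.png')[170:260,215:345]; cv2.imwrite('pics/pk2.png',cv2.resize(a,None,fx=6,fy=6,interpolation=cv2.INTER_CUBIC))
```

```text
(no output)
```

View pics/pk.png

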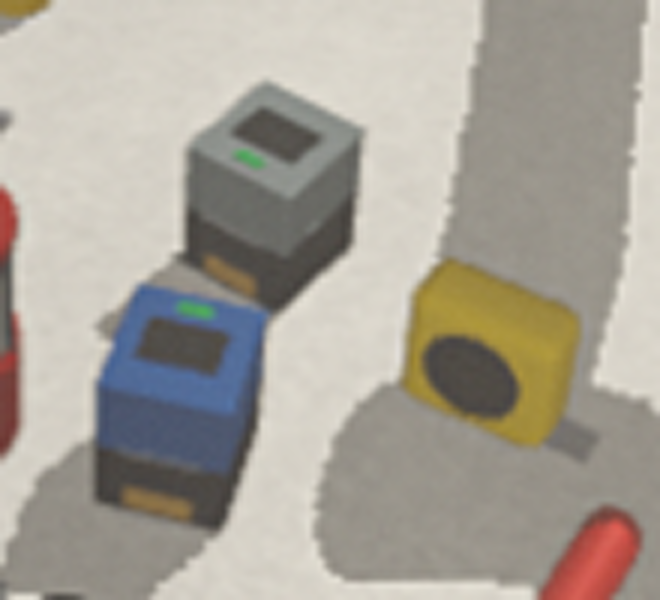

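View pics/pk2.png

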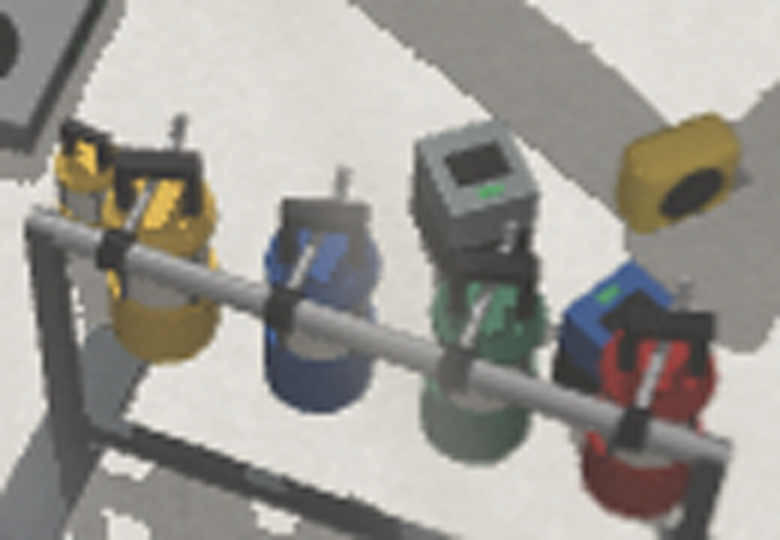

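```bash
cat > plan.py <<'E'
import sys; from h import *
# args: x,y,z,yaw (mm, deg) waypoints
st=robot.get_state(); p0=np.array(st['eef_pos'])*1000; R0=R.from_euler('xyz',st['ee_rot'],degrees=True)
print('now',p0.round(1),np.round(st['ee_rot'],1),'t',round(st['time_s'],2),'F',np.round(st['ft_force'],1),'w',round(st['gripper_width']*85,1),'q',np.round(st['qpos']).tolist())
pp,pR=p0,R0
for a in sys.argv[1:]:
    x,y,z,w=map(float,a.split(','))
    Rt=R.from_euler('xyz',[180,0,w],degrees=True)
    lin=R0.inv().apply(np.array([x,y,z])-p0); rv=(R0.inv()*Rt).as_rotvec(degrees=True)
    d=np.linalg.norm(np.array([x,y,z])-pp); an=np.rad2deg((pR.inv()*Rt).magnitude())
    print(lin.round(1).tolist(),rv.round(2).tolist(),'rows>=',round(max(d/62.5,an/10.7),1)); pp=np.array([x,y,z]);pR=Rt
E
python3 plan.py 300,-560,330,-55 645,151,330,-55.4
```

```text
now [ 226.9 -608.5  230.4] [-1.80e+02  1.00e-01 -6.96e+01] t 0.15 F [ 0.6 -0.5 -0. ] w 84.9 q [68.0, 35.0, -1.0, 82.0, 0.0, 63.0, -2.0]
[-20.1, -85.5, -99.5] [-0.01, 0.11, -14.55] rows>= 2.1
[-565.8, -657.1, -98.5] [-0.01, 0.11, -14.15] rows>= 12.6
```

Call:
move_arm --increments '[{"linear": [-20,-85,-100],"rotation": [0,0,-14]},{"linear": [-20,-85,-100],"rotation": [0,0,-14]},{"linear": [-566,-657,-98],"rotation": [0,0,-14]},{"linear": [-566,-657,-98],"rotation": [0,0,-14]},{"linear": [-566,-657,-98],"rotation": [0,0,-14]},{"linear": [-566,-657,-98],"rotation": [0,0,-14]},{"linear": [-566,-657,-98],"rotation": [0,0,-14]},{"linear": [-566,-657,-98],"rotation": [0,0,-14]},{"linear": [-566,-657,-98],"rotation": [0,0,-14]},{"linear": [-566,-657,-98],"rotation": [0,0,-14]}]'

```text
time_s: 1.4
eef_pos: [0.5156, -0.1126, 0.3278]
ee_rot: [180.0, -0.0, -55.6]
ft_force: [0.9, 0.3, -0.5]
gripper_width: 1.0
```

```bash
python3 plan.py 645,151,330,-55.4
```

```text
now [ 515.6 -112.6  327.8] [180.   -0.  -55.6] t 1.4 F [ 0.9  0.3 -0.5] w 85.0 q [19.0, 20.0, -13.0, 93.0, 5.0, 68.0, -51.0]
[-144.3, -255.7, -2.2] [0.01, -0.01, -0.18] rows>= 4.7
```

Call:
move_arm --increments '[{"linear": [-144,-256,-2],"rotation": [0,0,0]},{"linear": [-144,-256,-2],"rotation": [0,0,0]},{"linear": [-144,-256,-2],"rotation": [0,0,0]},{"linear": [-144,-256,-2],"rotation": [0,0,0]},{"linear": [-144,-256,-2],"rotation": [0,0,0]},{"linear": [-144,-256,-2],"rotation": [0,0,0]},{"linear": [-144,-256,-2],"rotation": [0,0,0]}]'

```text
time_s: 2.28
eef_pos: [0.6447, 0.1481, 0.3294]
ee_rot: [179.9, -0.0, -55.6]
ft_force: [-0.8, -0.3, 0.5]
gripper_width: 1.0
```

```bash
python3 plan.py 645,151,330,-55.4; python3 -c "
from h import *
snap('wrist','w1.png')"
```

```text
now [644.7 148.1 329.4] [179.9  -0.  -55.6] t 2.27 F [-0.8 -0.3  0.5] w 85.0 q [-7.0, 34.0, -15.0, 70.0, 9.0, 78.0, -77.0]
[-2.3, -1.9, -0.6] [0.1, -0.05, -0.21] rows>= 0.0
```

View pics/w1.png

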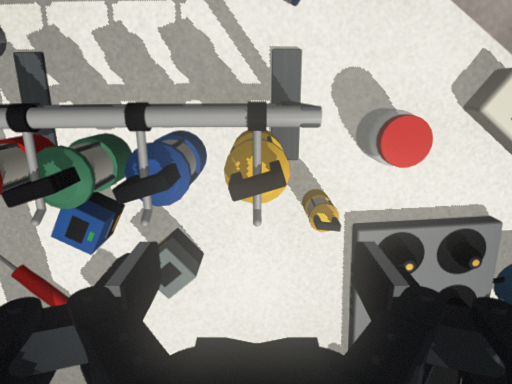

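```bash
cat > hand.py <<'E'
from h import *
s=dict(np.load('/tmp/wrist.npz'));W=cloud(s);C=s['img'].astype(int)
o=np.array([.6156,.2948]);X=np.array([.823,.568]);Y=np.array([-.568,.823])
P=W.reshape(-1,3);c=C.reshape(-1,3)
L=np.stack([(P[:,:2]-o)@X,(P[:,:2]-o)@Y],-1)
m=(abs(L[:,0])<.015)&(P[:,2]>.21)&(P[:,2]<.235)&(abs(L[:,1])<.2)
if m.sum()>50: print('bar',np.percentile(L[m],[1,50,99],axis=0).round(4).tolist(),P[m][:,2].max())
dark=c.max(1)<70
for y in (-.135,-.045,.045,.135):
    m=dark&(L[:,0]<-.03)&(L[:,0]>-.11)&(abs(L[:,1]-y)<.035)&(P[:,2]>.222)&(P[:,2]<.242)
    if m.sum()<60: continue
    r=cv2.minAreaRect(P[m][:,:2].astype(np.float32)*1000); print(y,m.sum(),'rect',np.round(r[0],1),np.round(r[1],1),round(r[2],1),'mean',P[m].mean(0).round(4),'loc',L[m].mean(0).round(4),'z',np.percentile(P[m][:,2],[50,98]).round(4))
E
python3 hand.py
```

```text
bar [[-0.0139, -0.1843], [-0.0037, -0.0664], [0.0057, 0.0531]] 0.23099628395032876
-0.135 135 rect [655.5 151.8] [ 7.9 37. ] 38.9 mean [0.6596 0.1478 0.2296] loc [-0.0472 -0.146 ] z [0.2303 0.2321]
-0.045 1034 rect [595.7 221.5] [14.  44.1] 51.9 mean [0.5974 0.2208 0.2306] loc [-0.057  -0.0505] z [0.231  0.2324]
0.045 1013 rect [542.9 293.7] [14.2 44.8] 51.0 mean [0.5452 0.2921 0.2304] loc [-0.0595  0.0378] z [0.2309 0.2324]
```

```bash
sed -i 's/max(1)<70/max(1)<95/; s/>.222/>.225/; s/abs(L\[:,1\]-y)<.035/abs(L[:,1]-y)<.04/' hand.py; python3 hand.py
python3 - <<'E'
from h import *
s=dict(np.load('/tmp/wrist.npz'));print(s['img'][180:186,230:290:6].tolist()[0]); W=cloud(s); print(W[183,230:290:6].round(3).tolist())
E
```

```text
bar [[-0.0139, -0.1843], [-0.0037, -0.0664], [0.0057, 0.0531]] 0.23099628395032876
-0.135 1017 rect [648.8 148.6] [14.5 42.6] 52.5 mean [0.6495 0.1492 0.2309] loc [-0.0549 -0.1391] z [0.2311 0.2326]
-0.045 1025 rect [595.8 221.1] [31.1 42.8] 81.9 mean [0.5969 0.2209 0.2307] loc [-0.0574 -0.0502] z [0.231  0.2324]
0.045 999 rect [537.4 287. ] [31.3 44.4] 51.9 mean [0.5442 0.2925 0.2306] loc [-0.0601  0.0387] z [0.2309 0.2324]
[[73, 68, 61], [73, 69, 64], [70, 67, 61], [72, 67, 61], [75, 71, 63], [71, 68, 62], [73, 69, 63], [75, 69, 64], [74, 71, 65], [74, 69, 60]]
[[0.638, 0.166, 0.226], [0.641, 0.163, 0.231], [0.644, 0.159, 0.231], [0.647, 0.155, 0.232], [0.649, 0.151, 0.232], [0.652, 0.148, 0.232], [0.654, 0.144, 0.231], [0.657, 0.14, 0.232], [0.659, 0.136, 0.231], [0.662, 0.132, 0.23]]
```

```bash
python3 plan.py 649,149,290,-37.5 649,149,195,-37.5
```

```text
now [644.9 147.2 329.8] [ 1.799e+02 -1.000e-01 -5.570e+01] t 2.33 F [ 0.7 -0.9 -0.1] w 85.1 q [-7.0, 33.0, -15.0, 70.0, 9.0, 78.0, -77.0]
[0.8, -4.5, 39.8] [0.09, -0.06, -18.19] rows>= 1.7
[0.7, -4.6, 134.8] [0.09, -0.06, -18.19] rows>= 1.5
```

Call:
move_arm --increments '[{"linear": [1,-4.5,40],"rotation": [0,0,-18]},{"linear": [1,-4.5,40],"rotation": [0,0,-18]},{"linear": [1,-4.5,80],"rotation": [0,0,-18]},{"linear": [1,-4.5,110],"rotation": [0,0,-18]},{"linear": [1,-4.5,134],"rotation": [0,0,-18]},{"linear": [1,-4.5,134],"rotation": [0,0,-18]},{"linear": [1,-4.5,134],"rotation": [0,0,-18]}]' --fingers 0.65

```text
time_s: 3.2
eef_pos: [0.65, 0.15, 0.1975]
ee_rot: [-179.9, -0.1, -37.7]
ft_force: [1.2, -0.7, 0.8]
gripper_width: 0.828
```

```bash
python3 plan.py 649,149,195,-37.5; python3 -c "
from h import *
snap('wrist','w2.png');snap('side','s2.png')"
```

```text
now [650.  150.  197.5] [-1.799e+02 -1.000e-01 -3.770e+01] t 3.2 F [ 1.2 -0.7  0.8] w 70.4 q [-5.0, 40.0, -19.0, 81.0, 13.0, 62.0, -63.0]
[-0.2, 1.4, 2.5] [-0.1, -0.1, -0.15] rows>= 0.0
```

View pics/w2.png

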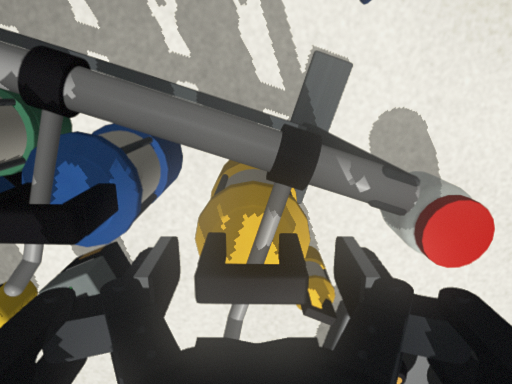

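Call:
move_arm --increments '[{"linear": [0,1,2],"rotation": [0,0,0]},{"linear": [0,1,2],"rotation": [0,0,0]},{"linear": [0,1,2],"rotation": [0,0,0]},{"linear": [0,1,2],"rotation": [0,0,0]},{"linear": [0,1,2],"rotation": [0,0,0]},{"linear": [0,1,2],"rotation": [0,0,0]}]' --fingers -1 --squeeze 60

```text
time_s: 4.05
eef_pos: [0.6488, 0.1503, 0.1947]
ee_rot: [-179.9, -0.0, -37.6]
ft_force: [-0.6, 0.2, 5.4]
gripper_width: 0.504
```

```bash
python3 plan.py; python3 -c "
from h import *
snap('wrist','w3.png')"
```

```text
now [648.8 150.3 194.7] [-179.9   -0.   -37.6] t 4.05 F [-0.6  0.2  5.4] w 42.8 q [-5.0, 40.0, -19.0, 81.0, 14.0, 62.0, -63.0]
```

View pics/w3.png

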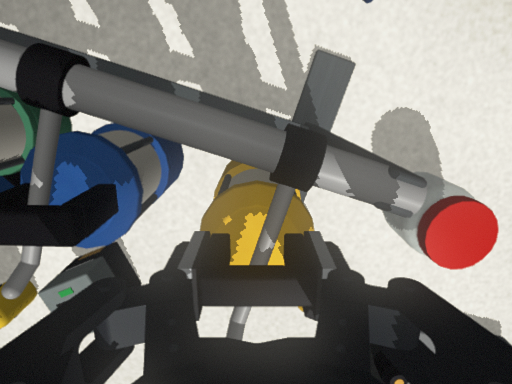

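```bash
python3 plan.py 649,150,211,-37.5 598,115,211,-37.5 598,115,300,-37.5 689,-189,300,-53
```

```text
now [648.8 150.3 194.6] [-180.    -0.   -37.6] t 4.1 F [-1.4 -0.8  6.9] w 42.7 q [-5.0, 40.0, -19.0, 81.0, 14.0, 62.0, -63.0]
[0.4, 0.1, -16.4] [-0.05, -0.03, -0.06] rows>= 0.3
[-18.7, 58.9, -16.4] [-0.05, -0.03, -0.06] rows>= 1.0
[-18.7, 58.8, -105.4] [-0.05, -0.03, -0.06] rows>= 1.4
[238.7, 244.4, -105.4] [-0.05, -0.03, 15.44] rows>= 5.1
```

Call:
move_arm --increments '[{"linear": [0,0,-16],"rotation": [0,0,0]},{"linear": [0,0,-16],"rotation": [0,0,0]},{"linear": [-6,20,-16],"rotation": [0,0,0]},{"linear": [-12,40,-16],"rotation": [0,0,0]},{"linear": [-19,59,-16],"rotation": [0,0,0]},{"linear": [-19,59,-16],"rotation": [0,0,0]},{"linear": [-19,59,-60],"rotation": [0,0,0]},{"linear": [-19,59,-105],"rotation": [0,0,0]},{"linear": [-19,59,-105],"rotation": [0,0,0]}]'

```text
time_s: 5.22
eef_pos: [0.5989, 0.114, 0.3026]
ee_rot: [-179.9, -0.3, -37.6]
ft_force: [-0.7, -3.0, -2.1]
gripper_width: 0.503
```

```bash
python3 plan.py 689,-189,300,-53; python3 -c "
from h import *
snap('side','s4.png');"
```

```text
now [598.9 114.  302.6] [-179.9   -0.3  -37.6] t 5.22 F [-0.7 -3.  -2.1] w 42.7 q [-1.0, 29.0, -21.0, 82.0, 11.0, 70.0, -60.0]
[256.2, 185.1, 3.7] [-0.14, -0.3, 15.39] rows>= 5.1
```

View pics/s4.png

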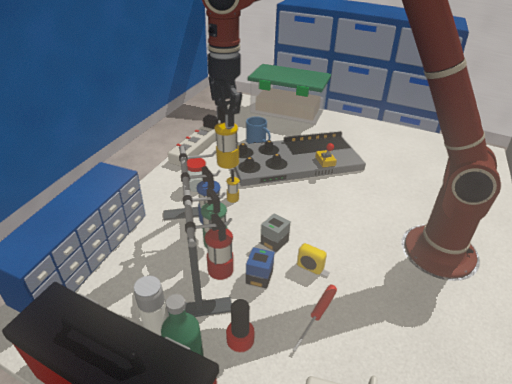

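Call:
move_arm --increments '[{"linear": [256,185,4],"rotation": [0,0,15]},{"linear": [256,185,4],"rotation": [0,0,15]},{"linear": [256,185,4],"rotation": [0,0,15]},{"linear": [256,185,4],"rotation": [0,0,15]},{"linear": [256,185,4],"rotation": [0,0,15]},{"linear": [256,185,4],"rotation": [0,0,15]},{"linear": [256,185,60],"rotation": [0,0,15]},{"linear": [256,185,60],"rotation": [0,0,15]},{"linear": [256,185,60],"rotation": [0,0,15]}]'

```text
time_s: 6.4
eef_pos: [0.689, -0.1868, 0.2398]
ee_rot: [-179.9, -0.1, -52.5]
ft_force: [0.4, -0.2, -1.4]
gripper_width: 0.502
```

```bash
python3 plan.py 689,-189,240,-53; python3 -c "
from h import *
snap('side','s5.png');snap('scene','c5.png');snap('wrist','w5.png')
a=cv2.imread('pics/scene0.png')"
```

```text
now [ 689.  -186.8  239.8] [-1.799e+02 -1.000e-01 -5.250e+01] t 6.4 F [ 0.4 -0.2 -1.4] w 42.7 q [20.0, 42.0, -14.0, 68.0, 10.0, 71.0, -46.0]
[1.8, 1.3, -0.2] [-0.12, -0.05, 0.51] rows>= 0.0
```

View pics/w5.png

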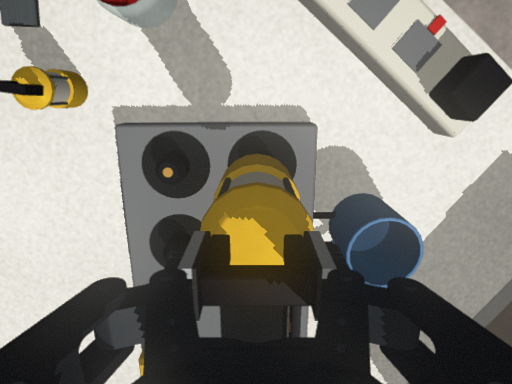

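View pics/c5.png

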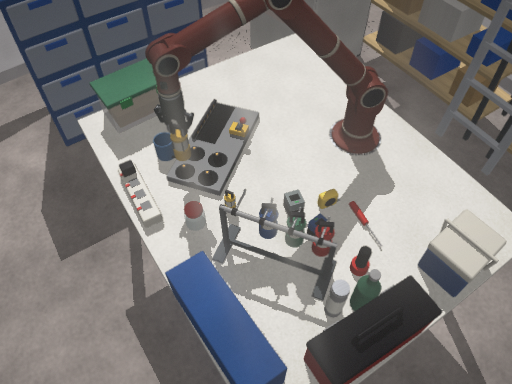

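```bash
cat > posts.py <<'E'
from h import *
o=np.array([.5291,-.2517]);t=np.deg2rad(-52.72);X=np.array([np.cos(t),np.sin(t)]);Y=np.array([-X[1],X[0]])
for n in ('wrist','scene','side'):
    s=dict(np.load('/tmp/%s.npz'%n));W=cloud(s);P=W.reshape(-1,3)
    L=np.stack([(P[:,:2]-o)@X,(P[:,:2]-o)@Y],-1)
    for k,(a,b) in enumerate([(-.0475,.07),(-.0475,.165),(.0475,.07),(.0475,.165)]):
        m=(np.hypot(L[:,0]-a,L[:,1]-b)<.022)&(P[:,2]>.052)&(P[:,2]<.075)
        if m.sum()<10: continue
        g=L[m];zt=P[m][:,2]
        top=zt>np.percentile(zt,95)-.003
        print(n,'post',k,m.sum(),'mid',((np.percentile(g,2,axis=0)+np.percentile(g,98,axis=0))/2).round(4),'top',top.sum(),((g[top].min(0)+g[top].max(0))/2).round(4),'ext',np.ptp(g[top],axis=0).round(4),'zmax',np.percentile(zt,97).round(4))
    m=(P[:,2]>.024)&(P[:,2]<.036)&(abs(L[:,0])<.13)&(L[:,1]<.23)&(L[:,1]>-.26)
    print(n,'plinth ext',np.percentile(L[m],[.5,1,99,99.5],axis=0).round(4).tolist())
E
python3 posts.py
```

```text
wrist post 0 206 mid [-0.0457  0.0743] top 73 [-0.0466  0.072 ] ext [0.0108 0.0154] zmax 0.0651
wrist post 1 733 mid [-0.0405  0.1642] top 358 [-0.0412  0.1637] ext [0.0215 0.0207] zmax 0.0658
wrist plinth ext [[-0.1039, -0.0667], [-0.103, -0.0641], [0.1122, 0.2081], [0.1132, 0.2087]]
scene post 0 44 mid [-0.0433  0.0707] top 11 [-0.0414  0.0689] ext [0.0164 0.0153] zmax 0.0677
scene post 1 50 mid [-0.0443  0.1654] top 10 [-0.0447  0.1625] ext [0.0186 0.0178] zmax 0.069
scene post 2 43 mid [0.0506 0.0704] top 12 [0.0505 0.0743] ext [0.0168 0.0224] zmax 0.0686
scene post 3 47 mid [0.051 0.167] top 13 [0.0507 0.165 ] ext [0.0186 0.0205] zmax 0.0679
scene plinth ext [[-0.1079, -0.2394], [-0.1066, -0.2365], [0.1087, 0.2074], [0.1115, 0.2088]]
side post 0 52 mid [-0.0482  0.071 ] top 9 [-0.0466  0.0705] ext [0.011  0.0197] zmax 0.0676
side post 1 55 mid [-0.0476  0.1661] top 19 [-0.0445  0.1652] ext [0.0219 0.018 ] zmax 0.0662
side post 2 48 mid [0.0473 0.072 ] top 20 [0.052  0.0725] ext [0.0226 0.0208] zmax 0.0675
side post 3 51 mid [0.0471 0.1663] top 13 [0.0502 0.1677] ext [0.0204 0.0202] zmax 0.0677
side plinth ext [[-0.1101, -0.2361], [-0.1092, -0.2341], [0.1052, 0.2083], [0.1083, 0.2096]]
```

```bash
cat > grip.py <<'E'
from h import *
import json
s=dict(np.load('/tmp/wrist.npz'));W=cloud(s);P=W.reshape(-1,3);c=s['img'].reshape(-1,3).astype(int)
st=robot.get_state();p=np.array(st['eef_pos']);Rt=R.from_euler('xyz',st['ee_rot'],degrees=True)
T=Rt.inv().apply(P-p)*1000 # tool frame mm
u,v=np.meshgrid(np.arange(512),np.arange(384));u=u.ravel();v=v.ravel()
# handle top: tool z about -36, |x|<24
for lo,hi in ((-42,-30),):
    m=(abs(T[:,0])<21)&(abs(T[:,1])<15)&(T[:,2]>lo)&(T[:,2]<hi)&(c.max(1)<95)
    print('handle',m.sum(),np.percentile(T[m],[2,50,98],axis=0).round(1).tolist())
col=(c.max(1)-c.min(1)>50)
m=col&(abs(T[:,0])<40)&(abs(T[:,1])<40)&(T[:,2]>-5)&(T[:,2]<10)
print('captop',m.sum(),np.percentile(T[m],[1,50,99],axis=0).round(1).tolist() if m.sum() else '')
E
python3 grip.py
```

```text
handle 4509 [[-20.4, -8.2, -39.5], [-0.9, -2.3, -36.1], [20.2, 6.3, -30.7]]
captop 5761 [[-23.6, -26.8, 1.4], [1.3, -11.3, 3.4], [26.6, 9.6, 9.8]]
```

```bash
python3 plan.py 691,-193.8,190,-53 691,-193.8,160,-53
```

```text
now [ 689.4 -187.4  241.8] [-179.8   -0.2  -52.5] t 6.55 F [-0.4 -0.8 -2.4] w 42.9 q [20.0, 42.0, -14.0, 68.0, 10.0, 71.0, -46.0]
[5.8, 2.8, 51.8] [-0.22, -0.23, 0.47] rows>= 0.8
[5.7, 2.9, 81.8] [-0.22, -0.23, 0.47] rows>= 0.5
```

Run:
```python
from h import *
for i in range(6):
    robot.snapshot('side'); st=robot.get_state(); print(st['time_s'],(st['eef_pos']*1000).round(2),st['ee_rot'].round(2),st['ft_force'].round(1))
```

```text
6.6 [ 689.05 -187.54  241.48] [-179.82   -0.2   -52.54] [-0.3  0.  -2.4]
6.65 [ 688.73 -187.64  241.05] [-1.7985e+02 -1.6000e-01 -5.2550e+01] [ 0.5 -0.5 -2.4]
6.7 [ 688.44 -187.69  240.6 ] [-1.7989e+02 -1.3000e-01 -5.2560e+01] [-1.  -0.2 -2.2]
6.75 [ 688.18 -187.73  240.16] [-1.7992e+02 -9.0000e-02 -5.2550e+01] [ 0.8  0.3 -2. ]
6.8 [ 687.99 -187.73  239.82] [-1.7995e+02 -6.0000e-02 -5.2560e+01] [-0.4 -0.4 -1.7]
6.85 [ 687.87 -187.76  239.5 ] [-1.7997e+02 -4.0000e-02 -5.2560e+01] [-0.9  0.1 -2.4]
```

```bash
python3 plan.py 691,-193.8,190,-53 691,-193.8,160,-53
```

```text
now [ 687.9 -187.8  239.5] [-180.    -0.   -52.6] t 6.85 F [-0.9  0.1 -2.4] w 43.3 q [20.0, 42.0, -14.0, 68.0, 10.0, 71.0, -46.0]
[6.7, 1.2, 49.5] [-0.03, -0.04, 0.44] rows>= 0.8
[6.6, 1.2, 79.5] [-0.03, -0.04, 0.44] rows>= 0.5
```

Call:
move_arm --increments '[{"linear": [6.6,1.2,20],"rotation": [0,0,0]},{"linear": [6.6,1.2,40],"rotation": [0,0,0]},{"linear": [6.6,1.2,49],"rotation": [0,0,0]},{"linear": [6.6,1.2,49],"rotation": [0,0,0]},{"linear": [6.6,1.2,49],"rotation": [0,0,0]},{"linear": [6.6,1.2,58],"rotation": [0,0,0]},{"linear": [6.6,1.2,64],"rotation": [0,0,0]},{"linear": [6.6,1.2,70],"rotation": [0,0,0]},{"linear": [6.6,1.2,70],"rotation": [0,0,0]}]'

```text
time_s: 7.98
eef_pos: [0.6916, -0.193, 0.1684]
ee_rot: [-179.9, -0.0, -52.5]
ft_force: [2.5, 0.4, -3.3]
gripper_width: 0.504
```

```bash
python3 plan.py 691,-193.8,144,-53; python3 -c "
from h import *
snap('side','s6.png');snap('scene','c6.png');
for n in 'sc':
  a=cv2.imread('pics/%s6.png'%n);a=a[90:190,190:370] if n=='s' else a[80:200,130:280];cv2.imwrite('pics/z%s6.png'%n,cv2.resize(a,None,fx=4,fy=4,interpolation=cv2.INTER_CUBIC))"
```

```text
now [ 691.6 -193.   168.4] [-179.9   -0.   -52.5] t 7.97 F [ 2.5  0.4 -3.3] w 42.9 q [21.0, 45.0, -14.0, 73.0, 11.0, 63.0, -47.0]
[0.3, 1.0, 24.4] [-0.12, -0.01, 0.47] rows>= 0.4
```

View pics/zs6.png

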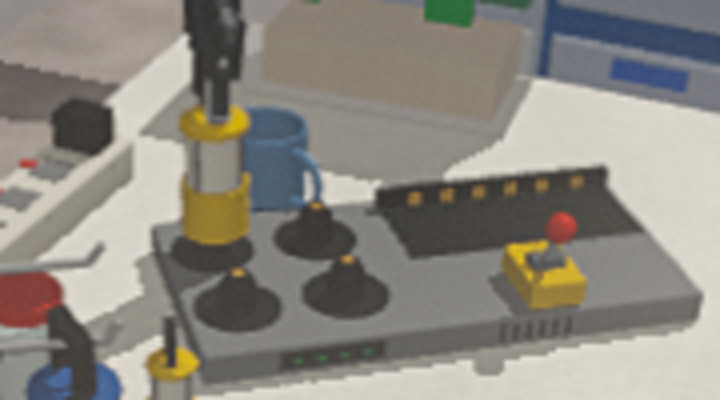

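View pics/zc6.png

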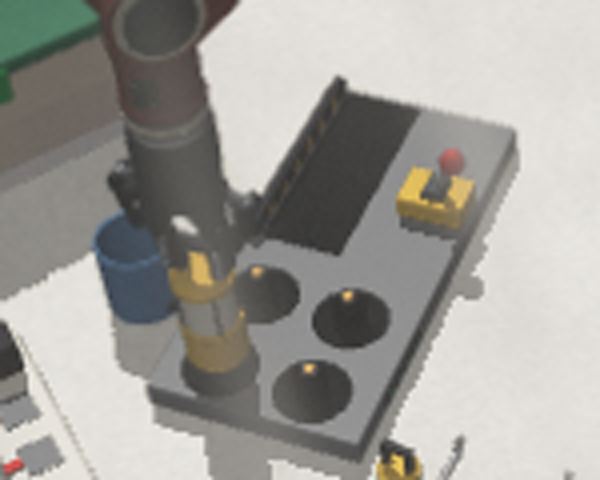

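Call:
move_arm --increments '[{"linear": [0,0.5,4],"rotation": [0,0,0]},{"linear": [0,0.5,8],"rotation": [0,0,0]},{"linear": [0,0.5,12],"rotation": [0,0,0]},{"linear": [0,0.5,12],"rotation": [0,0,0]}]'

```text
time_s: 8.57
eef_pos: [0.6912, -0.1933, 0.1568]
ee_rot: [-179.9, -0.0, -52.5]
ft_force: [3.5, 1.7, -2.3]
gripper_width: 0.503
```

Call:
move_arm --increments '[{"linear": [0,0,4],"rotation": [0,0,0]},{"linear": [0,0,8],"rotation": [0,0,0]},{"linear": [0,0,12],"rotation": [0,0,0]},{"linear": [0,0,15],"rotation": [0,0,0]},{"linear": [0,0,15],"rotation": [0,0,0]}]'

```text
time_s: 9.2
eef_pos: [0.6912, -0.1935, 0.1452]
ee_rot: [-179.9, -0.1, -52.6]
ft_force: [1.2, 3.0, 10.2]
gripper_width: 0.501
```

Call:
move_arm --increments '[{"linear": [0,0,3],"rotation": [0,0,0]},{"linear": [0,0,3],"rotation": [0,0,0]},{"linear": [0,0,3],"rotation": [0,0,0]}]'

```text
time_s: 9.57
eef_pos: [0.6913, -0.1934, 0.1451]
ee_rot: [-179.8, -0.1, -52.6]
ft_force: [-3.4, 4.1, 20.2]
gripper_width: 0.505
```

```bash
python3 -c "
from h import *
snap('side','s7.png');
a=cv2.imread('pics/s7.png');a=a[90:190,190:370] ;cv2.imwrite('pics/zs7.png',cv2.resize(a,None,fx=4,fy=4,interpolation=cv2.INTER_CUBIC))"; python3 plan.py
```

```text
now [ 691.3 -193.4  145.1] [-1.798e+02 -1.000e-01 -5.260e+01] t 9.62 F [-3.4  2.9 20. ] w 43.0 q [21.0, 46.0, -14.0, 74.0, 11.0, 61.0, -47.0]
```

View pics/zs7.png

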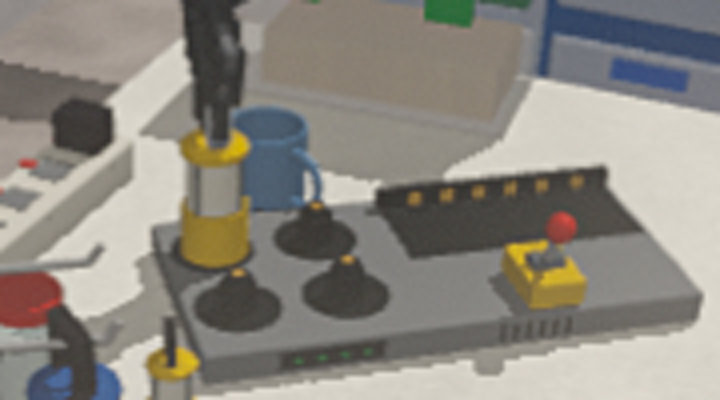

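Call:
move_arm --increments '[{"linear": [0,0,-3],"rotation": [0,0,0]},{"linear": [0,0,-3],"rotation": [0,0,0]},{"linear": [0,0,-3],"rotation": [0,0,0]},{"linear": [0,0,-3],"rotation": [0,0,0]},{"linear": [0,0,-30],"rotation": [0,0,0]},{"linear": [0,0,-90],"rotation": [0,0,0]},{"linear": [0,0,-150],"rotation": [0,0,0]},{"linear": [0,0,-170],"rotation": [0,0,0]},{"linear": [0,0,-170],"rotation": [0,0,0]},{"linear": [0,0,-170],"rotation": [0,0,0]}]' --fingers 0.65

```text
time_s: 10.88
eef_pos: [0.6894, -0.194, 0.3065]
ee_rot: [179.8, 0.2, -52.5]
ft_force: [0.9, 0.1, -1.0]
gripper_width: 0.827
```

```bash
python3 plan.py 596,222,300,-38
```

```text
now [ 689.4 -194.   306.5] [179.8   0.2 -52.5] t 10.88 F [ 0.9  0.1 -1. ] w 70.3 q [20.0, 40.0, -14.0, 60.0, 9.0, 81.0, -45.0]
[-387.0, -178.8, 7.2] [0.15, 0.2, -14.55] rows>= 6.8
```

Call:
move_arm --increments '[{"linear": [-387,-179,0],"rotation": [0,0,-14.5]},{"linear": [-387,-179,0],"rotation": [0,0,-14.5]},{"linear": [-387,-179,0],"rotation": [0,0,-14.5]},{"linear": [-387,-179,0],"rotation": [0,0,-14.5]},{"linear": [-387,-179,0],"rotation": [0,0,-14.5]},{"linear": [-387,-179,0],"rotation": [0,0,-14.5]},{"linear": [-387,-179,0],"rotation": [0,0,-14.5]},{"linear": [-387,-179,0],"rotation": [0,0,-14.5]},{"linear": [-387,-179,0],"rotation": [0,0,-14.5]},{"linear": [-387,-179,0],"rotation": [0,0,-14.5]}]'

```text
time_s: 12.12
eef_pos: [0.5978, 0.2195, 0.3079]
ee_rot: [179.9, -0.0, -38.3]
ft_force: [-0.1, -1.2, -0.1]
gripper_width: 0.825
```

```bash
python3 -c "
from h import *
robot.snapshot('side');robot.snapshot('side');snap('wrist','w8.png');snap('scene','c8.png')"; python3 hand.py;  python3 plan.py 596,222,197,-38
```

```text
bar [[-0.0139, -0.1822], [-0.0036, -0.0109], [0.006, 0.1349]] 0.23109603396046205
-0.045 1211 rect [595.8 221.8] [13.8 43.4] 51.7 mean [0.5962 0.2226 0.2308] loc [-0.057  -0.0484] z [0.2311 0.2325]
0.045 1317 rect [536.5 286.5] [33.8 43.7] 51.6 mean [0.5433 0.2938 0.2306] loc [-0.0601  0.0403] z [0.2309 0.2324]
0.135 697 rect [492.4 354.8] [36.4 24.3] 38.6 mean [0.5014 0.3598 0.2303] loc [-0.0571  0.1183] z [0.2308 0.2324]
now [597.6 220.8 308.8] [180.   -0.  -38.2] t 12.32 F [-0.5  0.1 -0. ] w 70.2 q [-11.0, 32.0, -20.0, 76.0, 11.0, 73.0, -70.0]
[-2.0, 0.0, 111.8] [0.02, -0.01, -0.17] rows>= 1.8
```

View pics/w8.png

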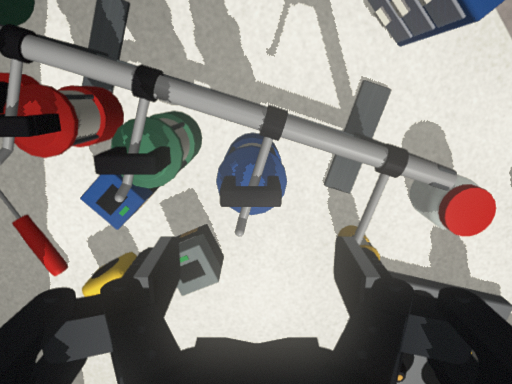

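Call:
move_arm --increments '[{"linear": [-2,0,40],"rotation": [0,0,0]},{"linear": [-2,0,80],"rotation": [0,0,0]},{"linear": [-2,0,100],"rotation": [0,0,0]},{"linear": [-2,0,113],"rotation": [0,0,0]},{"linear": [-2,0,113],"rotation": [0,0,0]},{"linear": [-2,0,113],"rotation": [0,0,0]},{"linear": [-2,0,113],"rotation": [0,0,0]}]'

```text
time_s: 13.2
eef_pos: [0.5962, 0.2237, 0.1971]
ee_rot: [-179.9, -0.1, -38.1]
ft_force: [0.0, 0.1, -0.0]
gripper_width: 0.822
```

Call:
move_arm --increments '[{"linear": [0,0,0],"rotation": [0,0,0]},{"linear": [0,0,0],"rotation": [0,0,0]},{"linear": [0,0,0],"rotation": [0,0,0]},{"linear": [0,0,0],"rotation": [0,0,0]},{"linear": [0,0,0],"rotation": [0,0,0]}]' --fingers -1 --squeeze 60

```text
time_s: 13.82
eef_pos: [0.596, 0.2237, 0.1967]
ee_rot: [-179.9, -0.0, -38.1]
ft_force: [-1.3, 0.1, 5.5]
gripper_width: 0.502
```

```bash
python3 plan.py 596,222,212,-38 545,187,212,-38 545,187,300,-38 613,-247,300,-53
```

```text
now [596.  223.7 196.7] [-179.9   -0.   -38.1] t 13.82 F [-1.3  0.1  5.5] w 42.6 q [-11.0, 37.0, -19.0, 86.0, 13.0, 59.0, -72.0]
[1.1, 1.3, -15.3] [-0.08, -0.03, -0.05] rows>= 0.2
[-17.5, 60.3, -15.4] [-0.08, -0.03, -0.05] rows>= 1.0
[-17.5, 60.2, -103.4] [-0.08, -0.03, -0.05] rows>= 1.4
[303.6, 360.0, -103.7] [-0.09, -0.02, 14.95] rows>= 7.0
```

Call:
move_arm --increments '[{"linear": [0,0,-16],"rotation": [0,0,0]},{"linear": [0,0,-16],"rotation": [0,0,0]},{"linear": [-6,20,-16],"rotation": [0,0,0]},{"linear": [-12,40,-16],"rotation": [0,0,0]},{"linear": [-18,60,-16],"rotation": [0,0,0]},{"linear": [-18,60,-16],"rotation": [0,0,0]},{"linear": [-18,60,-60],"rotation": [0,0,0]},{"linear": [-18,60,-104],"rotation": [0,0,0]},{"linear": [-18,60,-104],"rotation": [0,0,0]}]'

```text
time_s: 14.95
eef_pos: [0.5463, 0.1875, 0.3037]
ee_rot: [-179.7, -0.3, -38.1]
ft_force: [-0.4, -0.3, -3.3]
gripper_width: 0.505
```

```bash
python3 plan.py 613,-247,300,-53
```

```text
now [546.3 187.5 303.7] [-179.7   -0.3  -38.1] t 14.95 F [-0.4 -0.3 -3.3] w 42.9 q [-8.0, 26.0, -21.0, 87.0, 10.0, 68.0, -69.0]
[320.5, 300.9, 3.7] [-0.31, -0.22, 14.92] rows>= 7.0
```

Call:
move_arm --increments '[{"linear": [320,301,4],"rotation": [0,0,15]},{"linear": [320,301,4],"rotation": [0,0,15]},{"linear": [320,301,4],"rotation": [0,0,15]},{"linear": [320,301,4],"rotation": [0,0,15]},{"linear": [320,301,4],"rotation": [0,0,15]},{"linear": [320,301,4],"rotation": [0,0,15]},{"linear": [320,301,4],"rotation": [0,0,15]},{"linear": [320,301,60],"rotation": [0,0,15]},{"linear": [320,301,60],"rotation": [0,0,15]},{"linear": [320,301,60],"rotation": [0,0,15]}]'

```text
time_s: 16.2
eef_pos: [0.6125, -0.2455, 0.2407]
ee_rot: [-179.9, -0.0, -52.9]
ft_force: [0.9, -0.3, -1.5]
gripper_width: 0.507
```

```bash
python3 -c "
from h import *
for i in range(7): robot.snapshot('side')
snap('wrist','w9.png')"; python3 grip.py; python3 plan.py 615.6,-251,185,-53
```

```text
handle 4230 [[-20.5, -9.1, -40.0], [-1.3, -1.2, -34.7], [20.0, 7.0, -30.5]]
captop 4487 [[-19.0, -25.9, 2.9], [0.3, -9.8, 4.5], [26.2, 10.4, 9.8]]
now [ 611.2 -247.   240.8] [-1.8e+02 -1.0e-01 -5.3e+01] t 16.6 F [-0.5 -0.2 -2.7] w 42.9 q [27.0, 36.0, -13.0, 79.0, 8.0, 66.0, -40.0]
[5.8, -1.1, 55.8] [-0.04, -0.07, -0.04] rows>= 0.9
```

View pics/w9.png

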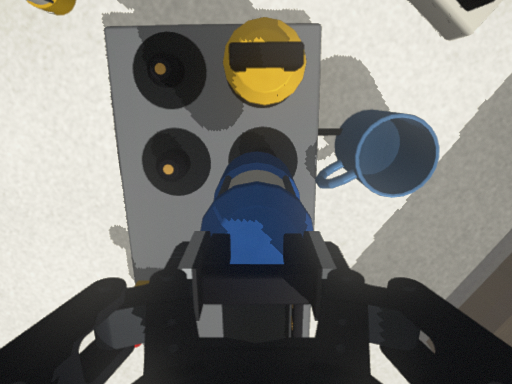

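Call:
move_arm --increments '[{"linear": [5.8,-1,25],"rotation": [0,0,0]},{"linear": [5.8,-1,46],"rotation": [0,0,0]},{"linear": [5.8,-1,46],"rotation": [0,0,0]},{"linear": [5.8,-1,46],"rotation": [0,0,0]},{"linear": [5.8,-1,56],"rotation": [0,0,0]},{"linear": [5.8,-1,64],"rotation": [0,0,0]},{"linear": [5.8,-1,70],"rotation": [0,0,0]},{"linear": [5.8,-1,70],"rotation": [0,0,0]},{"linear": [5.8,-1,70],"rotation": [0,0,0]}]'

```text
time_s: 17.73
eef_pos: [0.6154, -0.251, 0.17]
ee_rot: [-180.0, -0.0, -53.0]
ft_force: [0.1, -0.6, -3.9]
gripper_width: 0.505
```

```bash
python3 plan.py 615.6,-251,144,-53
```

```text
now [ 615.4 -251.   170. ] [-180.   -0.  -53.] t 17.73 F [ 0.1 -0.6 -3.9] w 42.9 q [27.0, 40.0, -12.0, 83.0, 9.0, 58.0, -40.0]
[0.1, -0.1, 26.0] [-0.03, -0.01, -0.05] rows>= 0.4
```

Call:
move_arm --increments '[{"linear": [0,0,4],"rotation": [0,0,0]},{"linear": [0,0,8],"rotation": [0,0,0]},{"linear": [0,0,12],"rotation": [0,0,0]},{"linear": [0,0,14],"rotation": [0,0,0]},{"linear": [0,0,14],"rotation": [0,0,0]}]'

```text
time_s: 18.35
eef_pos: [0.6154, -0.2511, 0.1556]
ee_rot: [-180.0, -0.0, -53.0]
ft_force: [1.7, -1.1, -3.4]
gripper_width: 0.507
```

Call:
move_arm --increments '[{"linear": [0,0,5],"rotation": [0,0,0]},{"linear": [0,0,9],"rotation": [0,0,0]},{"linear": [0,0,13],"rotation": [0,0,0]},{"linear": [0,0,13],"rotation": [0,0,0]},{"linear": [0,0,13],"rotation": [0,0,0]}]'

```text
time_s: 18.98
eef_pos: [0.6155, -0.2512, 0.1469]
ee_rot: [-179.9, -0.1, -53.1]
ft_force: [-3.7, 1.0, 13.2]
gripper_width: 0.502
```

Call:
move_arm --increments '[{"linear": [0,0,3],"rotation": [0,0,0]},{"linear": [0,0,3],"rotation": [0,0,0]},{"linear": [0,0,3],"rotation": [0,0,0]}]'

```text
time_s: 19.35
eef_pos: [0.6156, -0.2511, 0.1469]
ee_rot: [-179.9, -0.2, -53.1]
ft_force: [-7.7, 1.3, 25.0]
gripper_width: 0.506
```

Call:
move_arm --increments '[{"linear": [0,0,-5],"rotation": [0,0,0]},{"linear": [0,0,-5],"rotation": [0,0,0]},{"linear": [0,0,-5],"rotation": [0,0,0]},{"linear": [0,0,-5],"rotation": [0,0,0]},{"linear": [0,0,-30],"rotation": [0,0,0]},{"linear": [0,0,-90],"rotation": [0,0,0]},{"linear": [0,0,-150],"rotation": [0,0,0]},{"linear": [0,0,-170],"rotation": [0,0,0]},{"linear": [0,0,-170],"rotation": [0,0,0]},{"linear": [0,0,-170],"rotation": [0,0,0]}]' --fingers 0.65

```text
time_s: 20.6
eef_pos: [0.6143, -0.2509, 0.3077]
ee_rot: [179.9, 0.2, -53.0]
ft_force: [0.4, -0.1, 0.8]
gripper_width: 0.822
```

```bash
python3 plan.py 543,294,305,-38
```

```text
now [ 614.3 -250.9  307.7] [179.9   0.2 -53. ] t 20.6 F [ 0.4 -0.1  0.8] w 69.9 q [27.0, 34.0, -13.0, 71.0, 7.0, 75.0, -39.0]
[-478.3, -270.6, 3.7] [0.11, 0.21, -15.04] rows>= 8.8
```

Call:
move_arm --increments '[{"linear": [-478,-270.5,0],"rotation": [0,0,-15]},{"linear": [-478,-270.5,0],"rotation": [0,0,-15]},{"linear": [-478,-270.5,0],"rotation": [0,0,-15]},{"linear": [-478,-270.5,0],"rotation": [0,0,-15]},{"linear": [-478,-270.5,0],"rotation": [0,0,-15]},{"linear": [-478,-270.5,0],"rotation": [0,0,-15]},{"linear": [-478,-270.5,0],"rotation": [0,0,-15]},{"linear": [-478,-270.5,0],"rotation": [0,0,-15]},{"linear": [-478,-270.5,0],"rotation": [0,0,-15]},{"linear": [-478,-270.5,0],"rotation": [0,0,-15]}]'

```text
time_s: 21.85
eef_pos: [0.5404, 0.2992, 0.3073]
ee_rot: [179.9, 0.3, -37.5]
ft_force: [-0.9, 0.2, 0.5]
gripper_width: 0.829
```

```bash
python3 -c "
from h import *
for i in range(5):robot.snapshot('side')
snap('wrist','w10.png')"; sed -i 's/<.04)/<.03)/' hand.py; python3 hand.py;  python3 plan.py 543,294,196,-38
```

```text
bar [[-0.0139, -0.1398], [-0.0037, 0.0316], [0.006, 0.1757]] 0.23101547319864602
0.045 1224 rect [537.9 288.9] [28.4 43.4] 51.6 mean [0.5427 0.2952 0.2308] loc [-0.0598  0.0417] z [0.2311 0.2325]
0.135 1329 rect [487.2 362.6] [28.4 43.2] 51.7 mean [0.4924 0.368  0.2307] loc [-0.0598  0.1302] z [0.2309 0.2325]
now [544.8 291.2 309.4] [179.9  -0.  -38.3] t 22.15 F [ 0.1 -0.4  0.2] w 70.2 q [-18.0, 30.0, -21.0, 80.0, 11.0, 72.0, -78.0]
[-3.2, -1.2, 113.4] [0.08, -0.04, -0.25] rows>= 1.8
```

View pics/w10.png

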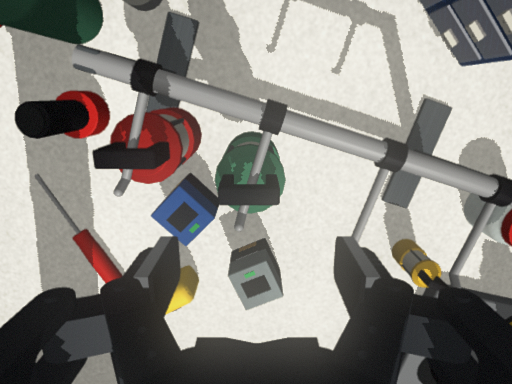

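Call:
move_arm --increments '[{"linear": [-3.2,-1,40],"rotation": [0,0,0]},{"linear": [-3.2,-1,80],"rotation": [0,0,0]},{"linear": [-3.2,-1,100],"rotation": [0,0,0]},{"linear": [-3.2,-1,113],"rotation": [0,0,0]},{"linear": [-3.2,-1,113],"rotation": [0,0,0]},{"linear": [-3.2,-1,113],"rotation": [0,0,0]},{"linear": [-3.2,-1,113],"rotation": [0,0,0]}]'

```text
time_s: 23.02
eef_pos: [0.5427, 0.2966, 0.1981]
ee_rot: [-179.9, -0.0, -38.1]
ft_force: [0.4, 0.7, 0.9]
gripper_width: 0.826
```

Call:
move_arm --increments '[{"linear": [0,0,0],"rotation": [0,0,0]},{"linear": [0,0,0],"rotation": [0,0,0]},{"linear": [0,0,0],"rotation": [0,0,0]},{"linear": [0,0,0],"rotation": [0,0,0]},{"linear": [0,0,0],"rotation": [0,0,0]}]' --fingers -1 --squeeze 60

```text
time_s: 23.65
eef_pos: [0.5425, 0.2965, 0.1976]
ee_rot: [-179.9, -0.0, -38.1]
ft_force: [-0.7, -0.7, 5.5]
gripper_width: 0.508
```

```bash
python3 plan.py 543,294,212,-38 492,259,212,-38 492,259,300,-38
```

```text
now [542.5 296.5 197.6] [-179.9   -0.   -38.1] t 23.65 F [-0.7 -0.7  5.5] w 43.2 q [-19.0, 35.0, -20.0, 89.0, 13.0, 58.0, -81.0]
[2.0, 1.7, -14.4] [-0.08, -0.02, -0.06] rows>= 0.2
[-16.6, 60.7, -14.5] [-0.08, -0.02, -0.06] rows>= 1.0
[-16.6, 60.5, -102.5] [-0.08, -0.02, -0.06] rows>= 1.4
```

Call:
move_arm --increments '[{"linear": [0,0,-16],"rotation": [0,0,0]},{"linear": [0,0,-16],"rotation": [0,0,0]},{"linear": [-6,20,-16],"rotation": [0,0,0]},{"linear": [-12,40,-16],"rotation": [0,0,0]},{"linear": [-18,60,-16],"rotation": [0,0,0]},{"linear": [-18,60,-16],"rotation": [0,0,0]},{"linear": [-18,60,-60],"rotation": [0,0,0]},{"linear": [-18,60,-104],"rotation": [0,0,0]},{"linear": [-18,60,-104],"rotation": [0,0,0]}]'

```text
time_s: 24.78
eef_pos: [0.4931, 0.2615, 0.3047]
ee_rot: [-179.6, -0.2, -38.1]
ft_force: [1.0, 1.2, -4.0]
gripper_width: 0.507
```

```bash
python3 plan.py 632,-116,300,-53
```

```text
now [493.1 261.5 304.7] [-179.6   -0.2  -38.1] t 24.77 F [ 1.   1.2 -4. ] w 43.1 q [-16.0, 24.0, -22.0, 91.0, 10.0, 67.0, -78.0]
[342.1, 211.6, 4.2] [-0.46, -0.13, 14.93] rows>= 6.4
```

Call:
move_arm --increments '[{"linear": [342,212,4],"rotation": [0,0,15]},{"linear": [342,212,4],"rotation": [0,0,15]},{"linear": [342,212,4],"rotation": [0,0,15]},{"linear": [342,212,4],"rotation": [0,0,15]},{"linear": [342,212,4],"rotation": [0,0,15]},{"linear": [342,212,4],"rotation": [0,0,15]},{"linear": [342,212,4],"rotation": [0,0,15]},{"linear": [342,212,60],"rotation": [0,0,15]},{"linear": [342,212,60],"rotation": [0,0,15]},{"linear": [342,212,60],"rotation": [0,0,15]}]'

```text
time_s: 26.02
eef_pos: [0.6307, -0.1168, 0.2416]
ee_rot: [-179.9, -0.0, -53.0]
ft_force: [0.3, 0.0, -3.4]
gripper_width: 0.504
```

```bash
python3 -c "
from h import *
for i in range(8): robot.snapshot('side')
snap('wrist','w11.png')"; python3 grip.py; python3 plan.py 633.7,-117.9,195,-53
```

```text
handle 4053 [[-20.5, -8.5, -40.0], [-1.4, -0.6, -33.6], [20.0, 7.5, -30.5]]
captop 1564 [[-10.8, -12.1, 3.9], [-0.2, 1.8, 5.3], [13.4, 10.8, 6.6]]
now [ 629.8 -117.7  241.5] [-180.    -0.   -53.1] t 26.48 F [ 0.5 -0.1 -3.5] w 42.6 q [16.0, 34.0, -13.0, 82.0, 8.0, 64.0, -51.0]
[2.5, -3.0, 46.5] [-0.04, -0.04, -0.05] rows>= 0.7
```

View pics/w11.png

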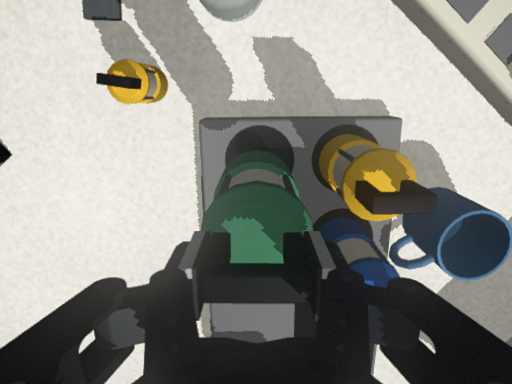

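Call:
move_arm --increments '[{"linear": [2.5,-3,25],"rotation": [0,0,0]},{"linear": [2.5,-3,46],"rotation": [0,0,0]},{"linear": [2.5,-3,46],"rotation": [0,0,0]},{"linear": [2.5,-3,46],"rotation": [0,0,0]},{"linear": [2.5,-3,56],"rotation": [0,0,0]},{"linear": [2.5,-3,64],"rotation": [0,0,0]},{"linear": [2.5,-3,70],"rotation": [0,0,0]},{"linear": [2.5,-3,70],"rotation": [0,0,0]},{"linear": [2.5,-3,70],"rotation": [0,0,0]}]'

```text
time_s: 27.6
eef_pos: [0.6337, -0.1179, 0.1711]
ee_rot: [-180.0, -0.0, -53.1]
ft_force: [0.0, -0.1, -3.7]
gripper_width: 0.502
```

```bash
python3 plan.py 633.7,-117.9,144,-53
```

```text
now [ 633.7 -117.9  171.1] [-180.    -0.   -53.1] t 27.6 F [ 0.  -0.1 -3.7] w 42.6 q [16.0, 38.0, -13.0, 87.0, 10.0, 56.0, -53.0]
[0.0, 0.1, 27.1] [-0.02, -0.01, -0.06] rows>= 0.4
```

Call:
move_arm --increments '[{"linear": [0,0,4],"rotation": [0,0,0]},{"linear": [0,0,8],"rotation": [0,0,0]},{"linear": [0,0,12],"rotation": [0,0,0]},{"linear": [0,0,15],"rotation": [0,0,0]},{"linear": [0,0,15],"rotation": [0,0,0]}]'

```text
time_s: 28.22
eef_pos: [0.6333, -0.1178, 0.1555]
ee_rot: [180.0, 0.0, -53.1]
ft_force: [-0.7, 0.4, -3.3]
gripper_width: 0.506
```

Call:
move_arm --increments '[{"linear": [0,0,5],"rotation": [0,0,0]},{"linear": [0,0,9],"rotation": [0,0,0]},{"linear": [0,0,13],"rotation": [0,0,0]},{"linear": [0,0,14],"rotation": [0,0,0]},{"linear": [0,0,14],"rotation": [0,0,0]}]'

```text
time_s: 28.85
eef_pos: [0.6339, -0.1176, 0.1478]
ee_rot: [-179.9, -0.1, -53.1]
ft_force: [-7.6, 0.6, 21.4]
gripper_width: 0.504
```

Call:
move_arm --increments '[{"linear": [0,0,-5],"rotation": [0,0,0]},{"linear": [0,0,-5],"rotation": [0,0,0]},{"linear": [0,0,-5],"rotation": [0,0,0]},{"linear": [0,0,-5],"rotation": [0,0,0]},{"linear": [0,0,-30],"rotation": [0,0,0]},{"linear": [0,0,-90],"rotation": [0,0,0]},{"linear": [0,0,-150],"rotation": [0,0,0]},{"linear": [0,0,-170],"rotation": [0,0,0]},{"linear": [0,0,-170],"rotation": [0,0,0]},{"linear": [0,0,-170],"rotation": [0,0,0]}]' --fingers 0.65

```text
time_s: 30.1
eef_pos: [0.6326, -0.1178, 0.3098]
ee_rot: [179.8, 0.2, -53.1]
ft_force: [-0.3, -0.1, -0.5]
gripper_width: 0.827
```

```bash
python3 plan.py 492,367.5,305,-38
```

```text
now [ 632.6 -117.8  309.8] [179.8   0.2 -53.1] t 30.1 F [-0.3 -0.1 -0.5] w 70.3 q [16.0, 32.0, -14.0, 75.0, 7.0, 74.0, -51.0]
[-472.4, -179.4, 5.6] [0.14, 0.17, -15.05] rows>= 8.1
```

Call:
move_arm --increments '[{"linear": [-472,-179,2],"rotation": [0,0,-15]},{"linear": [-472,-179,2],"rotation": [0,0,-15]},{"linear": [-472,-179,2],"rotation": [0,0,-15]},{"linear": [-472,-179,2],"rotation": [0,0,-15]},{"linear": [-472,-179,2],"rotation": [0,0,-15]},{"linear": [-472,-179,2],"rotation": [0,0,-15]},{"linear": [-472,-179,2],"rotation": [0,0,-15]},{"linear": [-472,-179,2],"rotation": [0,0,-15]},{"linear": [-472,-179,2],"rotation": [0,0,-15]},{"linear": [-472,-179,2],"rotation": [0,0,-15]}]'

```text
time_s: 31.35
eef_pos: [0.4923, 0.3665, 0.3079]
ee_rot: [179.8, 0.0, -38.0]
ft_force: [-0.2, -0.3, -0.8]
gripper_width: 0.826
```

```bash
python3 -c "
from h import *
for i in range(7):robot.snapshot('side')
snap('wrist','w12.png')"; python3 hand.py;  python3 plan.py 492,367,196,-38
```

```text
bar [[-0.014, -0.051], [-0.0036, 0.0675], [0.0062, 0.177]] 0.2306295812255285
0.135 1220 rect [491.2 368.6] [14.2 42.9] 51.2 mean [0.4918 0.3691 0.2308] loc [-0.0597  0.1314] z [0.231  0.2325]
now [493.4 366.1 310.1] [-180.    -0.   -38.1] t 31.75 F [-0.3  0.4  0.1] w 69.9 q [-26.0, 30.0, -22.0, 80.0, 11.0, 72.0, -86.0]
[-1.7, 0.1, 114.1] [-0.01, -0.01, -0.14] rows>= 1.8
```

View pics/w12.png

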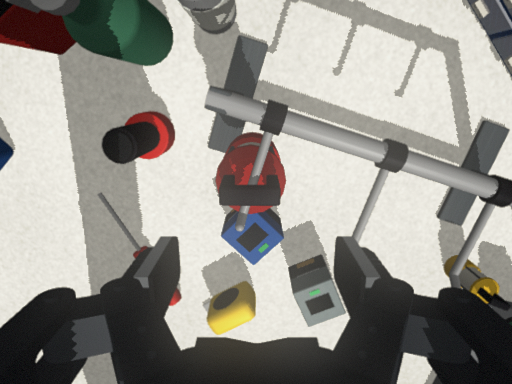

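Call:
move_arm --increments '[{"linear": [-3.2,-0.8,40],"rotation": [0,0,0]},{"linear": [-3.2,-0.8,80],"rotation": [0,0,0]},{"linear": [-3.2,-0.8,100],"rotation": [0,0,0]},{"linear": [-3.2,-0.8,114],"rotation": [0,0,0]},{"linear": [-3.2,-0.8,114],"rotation": [0,0,0]},{"linear": [-3.2,-0.8,114],"rotation": [0,0,0]},{"linear": [-3.2,-0.8,114],"rotation": [0,0,0]}]'

```text
time_s: 32.62
eef_pos: [0.4914, 0.3701, 0.1971]
ee_rot: [-179.9, -0.0, -38.1]
ft_force: [0.7, 0.4, -0.0]
gripper_width: 0.825
```

Call:
move_arm --increments '[{"linear": [0,0,0],"rotation": [0,0,0]},{"linear": [0,0,0],"rotation": [0,0,0]},{"linear": [0,0,0],"rotation": [0,0,0]},{"linear": [0,0,0],"rotation": [0,0,0]},{"linear": [0,0,0],"rotation": [0,0,0]}]' --fingers -1 --squeeze 60

```text
time_s: 33.25
eef_pos: [0.4911, 0.37, 0.1967]
ee_rot: [-179.9, -0.0, -38.1]
ft_force: [-1.3, -1.2, 5.7]
gripper_width: 0.501
```

Call:
move_arm --increments '[{"linear": [0,0,-16],"rotation": [0,0,0]},{"linear": [0,0,-16],"rotation": [0,0,0]},{"linear": [-6,20,-16],"rotation": [0,0,0]},{"linear": [-12,40,-16],"rotation": [0,0,0]},{"linear": [-18,60,-16],"rotation": [0,0,0]},{"linear": [-18,60,-16],"rotation": [0,0,0]},{"linear": [-18,60,-60],"rotation": [0,0,0]},{"linear": [-18,60,-104],"rotation": [0,0,0]},{"linear": [-18,60,-104],"rotation": [0,0,0]}]'

```text
time_s: 34.38
eef_pos: [0.4416, 0.3351, 0.3036]
ee_rot: [-179.5, -0.1, -38.1]
ft_force: [0.8, 0.2, -3.4]
gripper_width: 0.5
```

```bash
python3 plan.py 557,-175,300,-53
```

```text
now [441.6 335.1 303.6] [-1.795e+02 -1.000e-01 -3.810e+01] t 34.38 F [ 0.8  0.2 -3.4] w 42.5 q [-24.0, 24.0, -23.0, 91.0, 10.0, 66.0, -87.0]
[405.4, 330.4, 1.8] [-0.46, -0.05, 14.92] rows>= 8.4
```

Call:
move_arm --increments '[{"linear": [406,331,2],"rotation": [0,0,15]},{"linear": [406,331,2],"rotation": [0,0,15]},{"linear": [406,331,2],"rotation": [0,0,15]},{"linear": [406,331,2],"rotation": [0,0,15]},{"linear": [406,331,2],"rotation": [0,0,15]},{"linear": [406,331,2],"rotation": [0,0,15]},{"linear": [406,331,2],"rotation": [0,0,15]},{"linear": [406,331,2],"rotation": [0,0,15]},{"linear": [406,331,2],"rotation": [0,0,15]},{"linear": [406,331,60],"rotation": [0,0,15]}]'

```text
time_s: 35.62
eef_pos: [0.5594, -0.1827, 0.2419]
ee_rot: [-179.6, -0.7, -53.4]
ft_force: [0.6, 0.5, -4.1]
gripper_width: 0.502
```

```bash
python3 -c "
from h import *
for i in range(12): robot.snapshot('side')
snap('wrist','w13.png')"; python3 grip.py; python3 plan.py 558.1,-175.4,195,-53
```

```text
handle 4226 [[-20.5, -8.9, -40.0], [-1.3, -1.6, -34.6], [20.1, 6.7, -30.6]]
captop 5326 [[-22.5, -26.5, 3.0], [1.3, -11.2, 4.7], [26.2, 9.9, 9.8]]
now [ 555.7 -177.5  240.7] [-1.799e+02 -1.000e-01 -5.300e+01] t 36.27 F [ 1.2 -0.2 -1.4] w 42.8 q [22.0, 29.0, -10.0, 92.0, 6.0, 59.0, -43.0]
[-0.3, -3.2, 45.7] [-0.05, -0.07, -0.05] rows>= 0.7
```

View pics/w13.png

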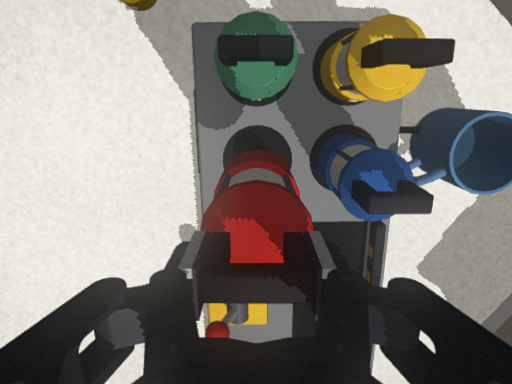

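Call:
move_arm --increments '[{"linear": [-0.3,-3.2,25],"rotation": [0,0,0]},{"linear": [-0.3,-3.2,46],"rotation": [0,0,0]},{"linear": [-0.3,-3.2,46],"rotation": [0,0,0]},{"linear": [-0.3,-3.2,46],"rotation": [0,0,0]},{"linear": [-0.3,-3.2,56],"rotation": [0,0,0]},{"linear": [-0.3,-3.2,64],"rotation": [0,0,0]},{"linear": [-0.3,-3.2,70],"rotation": [0,0,0]},{"linear": [-0.3,-3.2,70],"rotation": [0,0,0]},{"linear": [-0.3,-3.2,70],"rotation": [0,0,0]}]'

```text
time_s: 37.4
eef_pos: [0.5579, -0.1753, 0.17]
ee_rot: [-180.0, -0.0, -53.1]
ft_force: [0.7, 0.5, -2.9]
gripper_width: 0.501
```

```bash
python3 plan.py 558.1,-175.4,144,-53
```

```text
now [ 557.9 -175.3  170. ] [-180.    -0.   -53.1] t 37.4 F [ 0.7  0.5 -2.9] w 42.6 q [21.0, 33.0, -10.0, 97.0, 7.0, 50.0, -44.0]
[0.2, -0.1, 26.0] [-0.01, -0.01, -0.05] rows>= 0.4
```

Call:
move_arm --increments '[{"linear": [0,0,4],"rotation": [0,0,0]},{"linear": [0,0,8],"rotation": [0,0,0]},{"linear": [0,0,12],"rotation": [0,0,0]},{"linear": [0,0,15],"rotation": [0,0,0]},{"linear": [0,0,15],"rotation": [0,0,0]}]'

```text
time_s: 38.02
eef_pos: [0.5575, -0.1753, 0.1545]
ee_rot: [180.0, 0.0, -53.1]
ft_force: [-0.2, -0.5, -2.6]
gripper_width: 0.506
```

Call:
move_arm --increments '[{"linear": [0,0,5],"rotation": [0,0,0]},{"linear": [0,0,9],"rotation": [0,0,0]},{"linear": [0,0,13],"rotation": [0,0,0]},{"linear": [0,0,14],"rotation": [0,0,0]},{"linear": [0,0,14],"rotation": [0,0,0]}]'

```text
time_s: 38.65
eef_pos: [0.558, -0.1752, 0.1468]
ee_rot: [-179.9, -0.1, -53.1]
ft_force: [-8.5, 1.6, 27.6]
gripper_width: 0.505
```

Call:
move_arm --increments '[{"linear": [0,0,-5],"rotation": [0,0,0]},{"linear": [0,0,-5],"rotation": [0,0,0]},{"linear": [0,0,-5],"rotation": [0,0,0]},{"linear": [0,0,-5],"rotation": [0,0,0]},{"linear": [0,0,-30],"rotation": [0,0,0]},{"linear": [0,0,-90],"rotation": [0,0,0]},{"linear": [0,0,-150],"rotation": [0,0,0]},{"linear": [0,0,-150],"rotation": [0,0,0]},{"linear": [0,0,-150],"rotation": [0,0,0]}]' --fingers 0.65

```text
time_s: 39.78
eef_pos: [0.5572, -0.1753, 0.2901]
ee_rot: [179.9, 0.1, -53.1]
ft_force: [-0.6, -0.0, -0.6]
gripper_width: 0.821
```

```bash
python3 plan.py 450,180,290,-14
```

```text
now [ 557.2 -175.3  290.1] [ 1.799e+02  1.000e-01 -5.310e+01] t 39.77 F [-0.6 -0.  -0.6] w 69.8 q [22.0, 27.0, -11.0, 88.0, 5.0, 66.0, -43.0]
[-348.3, -127.9, 0.4] [0.03, 0.08, -39.05] rows>= 5.9
```

Call:
move_arm --increments '[{"linear": [-348,-128,0],"rotation": [0,0,-39]},{"linear": [-348,-128,0],"rotation": [0,0,-39]},{"linear": [-348,-128,0],"rotation": [0,0,-39]},{"linear": [-348,-128,0],"rotation": [0,0,-39]},{"linear": [-348,-128,0],"rotation": [0,0,-39]},{"linear": [-348,-128,0],"rotation": [0,0,-39]},{"linear": [-348,-128,0],"rotation": [0,0,-39]},{"linear": [-348,-128,0],"rotation": [0,0,-39]},{"linear": [-348,-128,0],"rotation": [0,0,-39]}]' --fingers 1

```text
time_s: 40.9
eef_pos: [0.4512, 0.1777, 0.2899]
ee_rot: [179.9, 0.1, -14.3]
ft_force: [-0.3, 0.4, 0.2]
gripper_width: 0.998
```

```bash
cat > packs.py <<'E'
from h import *
import sys
for n in sys.argv[1:]:
    s=dict(np.load('/tmp/%s.npz'%n));W=cloud(s);P=W.reshape(-1,3)
    m=(P[:,2]>.064)&(P[:,2]<.080)&(P[:,0]>.3)&(P[:,0]<.56)&(P[:,1]>.03)&(P[:,1]<.4)
    q=P[m]; img=np.zeros((400,400),np.uint8)
    for p in q: img[int(p[0]*500),int(p[1]*500)]=255
    img=cv2.morphologyEx(img,cv2.MORPH_CLOSE,np.ones((5,5)))
    k,l,st,ce=cv2.connectedComponentsWithStats(img)
    for i in range(1,k):
        g=q[np.array([l[int(p[0]*500),int(p[1]*500)]==i for p in q])]
        if len(g)<60: continue
        r=cv2.minAreaRect((g[:,:2]*1000).astype(np.float32)); print(n,len(g),np.round(r[0],1),np.round(r[1],1),round(r[2],1),'z',np.median(g[:,2]).round(4))
E
python3 -c "
from h import *
for i in range(5):robot.snapshot('side')
snap('wrist','w14.png');snap('scene','c14.png');snap('side','s14.png')"; python3 packs.py wrist scene side; python3 plan.py
```

```text
wrist 761 [325.8 203.6] [27.6 55.6] 80.7 z 0.0651
wrist 3185 [426.5 288. ] [56.5 59.9] 6.6 z 0.0724
wrist 2504 [437.7 155.1] [59.6 56.1] 75.6 z 0.0725
scene 244 [425.6 289.6] [60.5 60.7] 5.8 z 0.0719
scene 240 [436.6 154.6] [64.3 55.6] 73.9 z 0.0726
side 122 [324.9 206.2] [27.5 52.4] 78.7 z 0.0653
side 488 [425.8 291.1] [56.1 63.2] 7.0 z 0.0725
side 386 [437.2 156.9] [64.8 57.4] 75.0 z 0.0727
now [451.  179.5 291. ] [-180.    -0.   -14.1] t 41.3 F [ 0.1 -0.1 -0.2] w 84.7 q [-5.0, 19.0, -27.0, 102.0, 9.0, 61.0, -49.0]
```

View pics/w14.png

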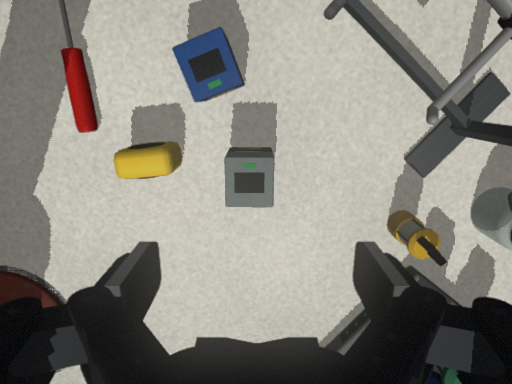

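View pics/s14.png

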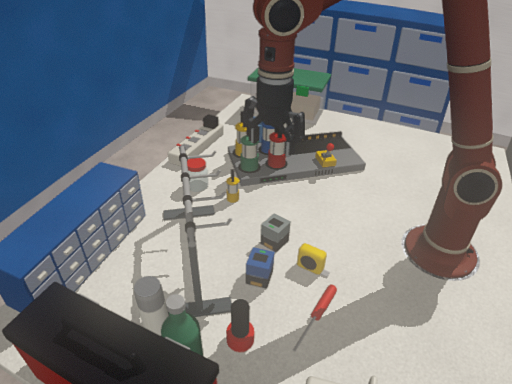

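```bash
python3 plan.py 437.3,155.2,150,-14.4 437.3,155.2,26,-14.4
```

```text
now [451.  179.5 291. ] [-180.    -0.   -14.1] t 41.3 F [ 0.1 -0.1 -0.2] w 84.7 q [-5.0, 19.0, -27.0, 102.0, 9.0, 61.0, -49.0]
[-7.4, 26.9, 141.0] [-0.01, -0.01, 0.31] rows>= 2.3
[-7.4, 26.9, 265.0] [-0.01, -0.01, 0.31] rows>= 2.0
```

Call:
move_arm --increments '[{"linear": [-7.4,27,60],"rotation": [0,0,0.3]},{"linear": [-7.4,27,120],"rotation": [0,0,0.3]},{"linear": [-7.4,27,165],"rotation": [0,0,0.3]},{"linear": [-7.4,27,165],"rotation": [0,0,0.3]},{"linear": [-7.4,27,165],"rotation": [0,0,0.3]},{"linear": [-7.4,27,165],"rotation": [0,0,0.3]}]'

```text
time_s: 42.05
eef_pos: [0.4387, 0.1561, 0.1279]
ee_rot: [-179.8, -0.2, -14.4]
ft_force: [0.0, -0.0, 0.6]
gripper_width: 1.001
```

```bash
python3 -c "
from h import *
snap('wrist','w15.png')"; python3 packs.py wrist; python3 plan.py 437.3,155.2,26,-14.4
```

```text
wrist 2348 [326.  203.7] [27.7 56. ] 80.0 z 0.0651
wrist 5083 [428.1 275.8] [56.4 37.1] 6.1 z 0.0724
wrist 7755 [437.7 154.7] [60.4 56.3] 75.3 z 0.0725
now [438.5 156.  127.8] [-179.9   -0.2  -14.4] t 42.1 F [-0.8  0.3 -0.4] w 85.1 q [-7.0, 29.0, -22.0, 118.0, 18.0, 36.0, -55.0]
[-1.3, 1.3, 101.8] [-0.14, -0.21, 0.04] rows>= 1.6
```

View pics/w15.png

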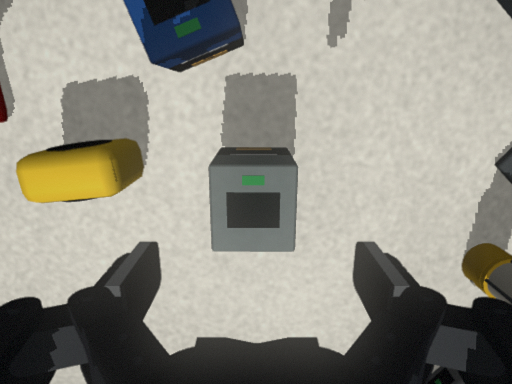

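Call:
move_arm --increments '[{"linear": [-1,1,50],"rotation": [0,0,0]},{"linear": [-1,1,85],"rotation": [0,0,0]},{"linear": [-1,1,101],"rotation": [0,0,0]},{"linear": [-1,1,101],"rotation": [0,0,0]},{"linear": [-1,1,101],"rotation": [0,0,0]},{"linear": [-1,1,101],"rotation": [0,0,0]}]'

```text
time_s: 42.85
eef_pos: [0.4368, 0.1549, 0.0261]
ee_rot: [-179.9, -0.1, -14.4]
ft_force: [-0.6, 0.3, -0.0]
gripper_width: 1.0
```

Call:
move_arm --increments '[{"linear": [0,0,0],"rotation": [0,0,0]},{"linear": [0,0,0],"rotation": [0,0,0]},{"linear": [0,0,0],"rotation": [0,0,0]},{"linear": [0,0,0],"rotation": [0,0,0]},{"linear": [0,0,0],"rotation": [0,0,0]}]' --fingers -1 --squeeze 60

```text
time_s: 43.48
eef_pos: [0.4362, 0.1547, 0.0256]
ee_rot: [-180.0, -0.1, -14.4]
ft_force: [1.1, 0.2, 6.1]
gripper_width: 0.65
```

```bash
python3 plan.py 437.3,155.2,260,-14.4
```

```text
now [436.2 154.7  25.6] [-1.80e+02 -1.00e-01 -1.44e+01] t 43.48 F [1.1 0.2 6.1] w 55.3 q [-13.0, 39.0, -14.0, 123.0, 25.0, 21.0, -62.0]
[1.1, -0.9, -234.4] [-0.02, -0.05, 0.03] rows>= 3.8
```

Call:
move_arm --increments '[{"linear": [0,0,-60],"rotation": [0,0,0]},{"linear": [0,0,-120],"rotation": [0,0,0]},{"linear": [0,0,-180],"rotation": [0,0,0]},{"linear": [0,0,-215],"rotation": [0,0,0]},{"linear": [0,0,-215],"rotation": [0,0,0]},{"linear": [0,0,-215],"rotation": [0,0,0]}]'

```text
time_s: 44.22
eef_pos: [0.4344, 0.1536, 0.2381]
ee_rot: [179.8, 0.2, -14.4]
ft_force: [-0.1, -0.9, -3.9]
gripper_width: 0.65
```

```bash
python3 plan.py 510,-100,240,10  430,-377,240,37.3
```

```text
now [434.4 153.6 238.1] [179.8   0.2 -14.4] t 44.23 F [-0.1 -0.9 -3.9] w 55.2 q [-2.0, 20.0, -28.0, 110.0, 12.0, 53.0, -49.0]
[136.1, 226.9, -1.7] [0.12, 0.23, -24.37] rows>= 4.2
[127.4, 515.1, -0.9] [0.06, 0.25, -51.67] rows>= 4.6
```

Call:
move_arm --increments '[{"linear": [136,227,-5],"rotation": [0,0,-24]},{"linear": [136,227,-5],"rotation": [0,0,-24]},{"linear": [136,227,-5],"rotation": [0,0,-24]},{"linear": [136,227,-5],"rotation": [0,0,-24]},{"linear": [127,515,-5],"rotation": [0,0,-51.5]},{"linear": [127,515,-5],"rotation": [0,0,-51.5]},{"linear": [127,515,-5],"rotation": [0,0,-51.5]},{"linear": [127,515,-5],"rotation": [0,0,-51.5]},{"linear": [127,515,-5],"rotation": [0,0,-51.5]},{"linear": [127,515,-5],"rotation": [0,0,-51.5]}]'

```text
time_s: 45.48
eef_pos: [0.4259, -0.3827, 0.2405]
ee_rot: [-179.7, 0.3, 36.4]
ft_force: [0.5, 1.2, -3.1]
gripper_width: 0.648
```

```bash
python3 -c "
from h import *
for i in range(10): robot.snapshot('side')
snap('wrist','w16.png')";python3 plan.py 430,-377,68,37.3
```

```text
now [ 431.6 -375.1  245. ] [180.    0.   37.2] t 46.02 F [ 0.3 -0.1 -3.6] w 55.2 q [60.0, 31.0, -35.0, 93.0, 19.0, 62.0, 58.0]
[-2.4, 0.5, 177.0] [0.01, 0.0, -0.08] rows>= 2.8
```

View pics/w16.png

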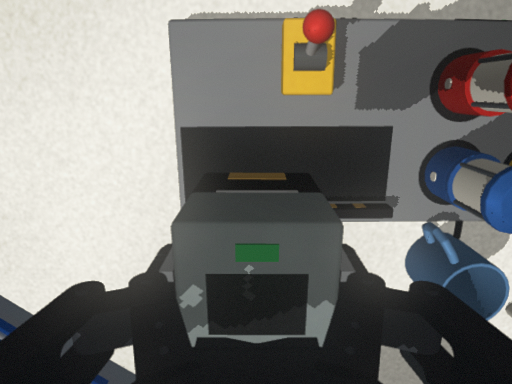

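Run:
```python
from h import *
o=np.array([.5291,-.2517]);t=np.deg2rad(-52.72);X=np.array([np.cos(t),np.sin(t)]);Y=np.array([-X[1],X[0]])
s=dict(np.load('/tmp/wrist.npz'));W=cloud(s);P=W.reshape(-1,3)
L=np.stack([(P[:,:2]-o)@X,(P[:,:2]-o)@Y],-1)
m=(P[:,2]>.036)&(P[:,2]<.060)&(L[:,0]>.05)&(L[:,0]<.13)&(L[:,1]<.02)&(L[:,1]>-.26)
print(m.sum());
for lo in np.arange(.036,.06,.003):
    k=m&(P[:,2]>lo)&(P[:,2]<lo+.003)
    if k.sum()>5: print(lo.round(3),k.sum(),np.percentile(L[k],[5,50,95],axis=0).round(4).tolist())
k=m&(P[:,2]>.044)
if k.sum()>20: print(np.polyfit(L[k][:,1],L[k][:,0],1))
img=s['img'].astype(int)
mat=(img.max(2)<60).ravel()&(abs(P[:,2]-.031)<.005)&(abs(L[:,0])<.1)&(L[:,1]<.03)&(L[:,1]>-.25)
print('mat',mat.sum(),np.percentile(L[mat],[.5,2,98,99.5],axis=0).round(4).tolist())
pl=(abs(P[:,2]-.031)<.004)&(abs(L[:,0])<.13)&(L[:,1]<.21)&(L[:,1]>-.27)
print('plinth',np.percentile(L[pl],[.5,2,98,99.5],axis=0).round(4).tolist())
kn=(img[...,0]>100).ravel()&(img[...,1]<70).ravel()&(abs(L[:,0]+.08)<.06)&(abs(L[:,1]+.1)<.03)&(P[:,2]>.06)
print('knob',L[kn].mean(0).round(4),P[kn][:,2].max(),np.percentile(L[kn],[2,98],axis=0).round(4).tolist())
print('pack in tool: TCP loc',(np.array([.4316,-.3751])-o)@X,(np.array([.4316,-.3751])-o)@Y)
```

```text
792
0.036 42 [[0.0891, -0.0662], [0.0897, -0.0362], [0.0903, -0.0071]]
0.039 52 [[0.0891, -0.0654], [0.0898, -0.0409], [0.0903, -0.0063]]
0.042 51 [[0.0891, -0.0653], [0.0899, -0.0345], [0.0901, -0.0065]]
0.045 65 [[0.0894, -0.0659], [0.0899, -0.0359], [0.0905, -0.006]]
0.048 486 [[0.0901, -0.0619], [0.0952, -0.0362], [0.1003, -0.0052]]
0.051 96 [[0.0906, -0.0595], [0.0948, -0.0274], [0.0999, -0.0067]]
[0.00759986 0.09465303]
mat 10974 [[0.004, -0.2215], [0.005, -0.2169], [0.0832, -0.0081], [0.0868, -0.0056]]
plinth [[-0.1034, -0.2393], [-0.1009, -0.235], [0.1021, 0.1096], [0.1116, 0.1267]]
knob [-0.0819 -0.1031] 0.11338872698001295 [[-0.0929, -0.1134], [-0.0717, -0.092]]
pack in tool: TCP loc 0.039130731995169 -0.15232398305428552
```

Call:
move_arm --increments '[{"linear": [0,0,60],"rotation": [0,0,0.3]},{"linear": [0,0,120],"rotation": [0,0,0.3]},{"linear": [0,0,165],"rotation": [0,0,0.3]},{"linear": [0,0,178],"rotation": [0,0,0.3]},{"linear": [0,0,178],"rotation": [0,0,0.3]},{"linear": [0,0,178],"rotation": [0,0,0.3]},{"linear": [0,0,178],"rotation": [0,0,0.3]}]'

```text
time_s: 46.9
eef_pos: [0.4324, -0.3766, 0.0689]
ee_rot: [179.8, -0.1, 36.8]
ft_force: [0.1, 0.1, -3.6]
gripper_width: 0.648
```

```bash
cat > loc.py <<'E'
from h import *
o=np.array([.5291,-.2517]);t=np.deg2rad(-53.15);X=np.array([np.cos(t),np.sin(t)]);Y=np.array([-X[1],X[0]])
st=robot.get_state();p=np.array(st['eef_pos']);d=p[:2]-o
print('station xy mm',(d@X*1000).round(1),(d@Y*1000).round(1),'z',(p[2]*1000).round(1),'rpy',st['ee_rot'].round(2),'Fst',[(st['ft_force'][:2]@X).round(1),(st['ft_force'][:2]@Y).round(1),st['ft_force'][2].round(1)],'t',st['time_s'])
E
python3 loc.py
```

```text
station xy mm 41.9 -152.2 z 68.9 rpy [ 1.7978e+02 -5.0000e-02  3.6840e+01] Fst [np.float64(0.0), np.float64(0.2), np.float64(-3.6)] t 46.9
```

Call:
move_arm --increments '[{"linear": [0,3,5],"rotation": [0,0,0]},{"linear": [0,6,9],"rotation": [0,0,0]},{"linear": [0,10,9],"rotation": [0,0,0]},{"linear": [0,14,9],"rotation": [0,0,0]},{"linear": [0,14,9],"rotation": [0,0,0]},{"linear": [0,14,9],"rotation": [0,0,0]}]'

```text
time_s: 47.65
eef_pos: [0.4396, -0.3869, 0.0579]
ee_rot: [-180.0, -0.0, 36.8]
ft_force: [-0.1, -0.8, -3.8]
gripper_width: 0.647
```

```bash
python3 loc.py
```

```text
station xy mm 54.5 -152.7 z 57.9 rpy [-179.98   -0.     36.84] Fst [np.float64(0.6), np.float64(-0.6), np.float64(-3.8)] t 47.65
```

Call:
move_arm --increments '[{"linear": [0,2,1],"rotation": [0,0,0]},{"linear": [0,4,1],"rotation": [0,0,0]},{"linear": [0,5,1],"rotation": [0,0,0]},{"linear": [0,6,1],"rotation": [0,0,0]},{"linear": [0,6,1],"rotation": [0,0,0]}]'

```text
time_s: 48.28
eef_pos: [0.4433, -0.3918, 0.0568]
ee_rot: [-180.0, -0.0, 36.8]
ft_force: [0.5, 0.4, -3.2]
gripper_width: 0.651
```

```bash
python3 loc.py
```

```text
station xy mm 60.6 -152.7 z 56.8 rpy [-1.7999e+02 -1.0000e-02  3.6840e+01] Fst [np.float64(-0.0), np.float64(0.7), np.float64(-3.2)] t 48.275
```

Call:
move_arm --increments '[{"linear": [0,1,0.5],"rotation": [0,0,0]},{"linear": [0,2,0.5],"rotation": [0,0,0]},{"linear": [0,3,0.5],"rotation": [0,0,0]},{"linear": [0,3,0.5],"rotation": [0,0,0]}]'

```text
time_s: 48.78
eef_pos: [0.4435, -0.3921, 0.0561]
ee_rot: [-179.7, 0.1, 36.9]
ft_force: [-4.5, 3.4, -0.5]
gripper_width: 0.653
```

```bash
python3 loc.py
```

```text
station xy mm 61.0 -152.7 z 56.1 rpy [-1.797e+02  8.000e-02  3.691e+01] Fst [np.float64(-5.4), np.float64(-1.5), np.float64(-0.5)] t 48.775
```

Call:
move_arm --increments '[{"linear": [0,0.5,1],"rotation": [0,0,0]},{"linear": [0,1,2],"rotation": [0,0,0]},{"linear": [0,1,2],"rotation": [0,0,0]}]'

```text
time_s: 49.15
eef_pos: [0.4435, -0.3921, 0.0558]
ee_rot: [-179.6, 0.2, 36.9]
ft_force: [-8.6, 7.3, 10.8]
gripper_width: 0.646
```

```bash
python3 loc.py
```

```text
station xy mm 61.0 -152.7 z 55.8 rpy [-1.7962e+02  1.5000e-01  3.6940e+01] Fst [np.float64(-11.1), np.float64(-2.5), np.float64(10.8)] t 49.15
```

Call:
move_arm --increments '[{"linear": [0,-1,-2],"rotation": [0,0,0]},{"linear": [0,-2,-2],"rotation": [0,0,0]},{"linear": [0,-3,-2],"rotation": [0,0,0]},{"linear": [0,-4,-3],"rotation": [0,0,0]},{"linear": [0,-4,-20],"rotation": [0,0,0]},{"linear": [0,-4,-80],"rotation": [0,0,0]},{"linear": [0,-4,-140],"rotation": [0,0,0]},{"linear": [0,-4,-180],"rotation": [0,0,0]},{"linear": [0,-4,-180],"rotation": [0,0,0]}]' --fingers 0.65

```text
time_s: 50.28
eef_pos: [0.4457, -0.3926, 0.2397]
ee_rot: [179.4, -0.2, 36.9]
ft_force: [0.7, 0.3, -1.7]
gripper_width: 0.829
```

```bash
python3 -c "
from h import *
for i in range(5): robot.snapshot('side')
snap('wrist','w17.png');snap('side','s17.png');snap('scene','c17.png')"; python3 packs.py scene side; python3 plan.py 510,-100,260,20 428,260,260,6.6
cat > chk.py <<'E'
from h import *
o=np.array([.5291,-.2517]);t=np.deg2rad(-53.15);X=np.array([np.cos(t),np.sin(t)]);Y=np.array([-X[1],X[0]])
s=dict(np.load('/tmp/wrist.npz'));W=cloud(s);P=W.reshape(-1,3)
L=np.stack([(P[:,:2]-o)@X,(P[:,:2]-o)@Y],-1)*1000
m=(P[:,2]>.097)&(P[:,2]<.108)&(L[:,0]>10)&(L[:,0]<110)&(L[:,1]<25)&(L[:,1]>-250)
q=L[m]
if len(q):
    img=np.zeros((400,150),np.uint8); 
    for a in q: img[int(a[1]+260),int(a[0])]=255
    img=cv2.morphologyEx(img,cv2.MORPH_CLOSE,np.ones((3,3)));k,l,st,ce=cv2.connectedComponentsWithStats(img)
    for i in range(1,k):
        g=np.array([a for a in q if l[int(a[1]+260),int(a[0])]==i])
        if len(g)>100: print('pack top',len(g),[np.round(v,1) for v in cv2.minAreaRect(g.astype(np.float32))],np.median(P[m][:,2]).round(4))
E
python3 chk.py
```

```text
scene 243 [425.5 288.7] [57.9 61.4] 7.2 z 0.0721
side 122 [325.5 206.7] [28.5 53.6] 82.8 z 0.0654
side 498 [425.9 290.2] [55.9 63.4] 7.3 z 0.0723
now [ 442.8 -391.5  233.3] [-179.9    0.    36.9] t 50.67 F [0.7 0.  0.2] w 70.0 q [60.0, 33.0, -34.0, 91.0, 20.0, 62.0, 58.0]
[228.6, -193.0, -26.3] [-0.12, 0.04, 16.85] rows>= 4.8
[378.9, -530.3, -25.6] [-0.12, 0.05, 30.25] rows>= 5.9
pack top 4368 [array([  60.9, -152.4]), array([59.7, 56.2]), np.float64(0.0)] 0.1025
```

View pics/w17.png

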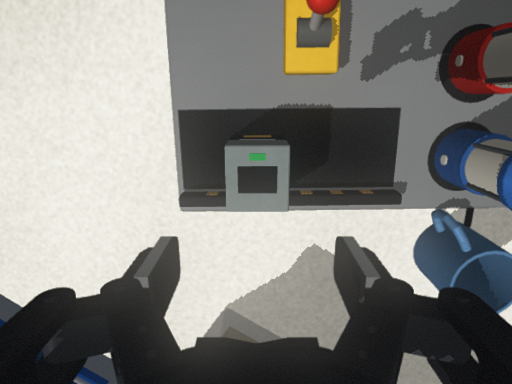

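Call:
move_arm --increments '[{"linear": [229,-193,-26],"rotation": [0,0,17]},{"linear": [229,-193,-26],"rotation": [0,0,17]},{"linear": [229,-193,-26],"rotation": [0,0,17]},{"linear": [229,-193,-26],"rotation": [0,0,17]},{"linear": [229,-193,-26],"rotation": [0,0,17]},{"linear": [379,-530,-26],"rotation": [0,0,30]},{"linear": [379,-530,-26],"rotation": [0,0,30]},{"linear": [379,-530,-26],"rotation": [0,0,30]},{"linear": [379,-530,-26],"rotation": [0,0,30]},{"linear": [379,-530,-26],"rotation": [0,0,30]}]' --fingers 1

```text
time_s: 51.92
eef_pos: [0.4408, 0.2057, 0.2602]
ee_rot: [180.0, 0.0, 6.8]
ft_force: [0.6, 0.9, 1.0]
gripper_width: 1.003
```

```bash
python3 plan.py 426,288,130,6.8
```

```text
now [440.8 205.7 260.2] [180.    0.    6.8] t 51.92 F [0.6 0.9 1. ] w 85.2 q [-3.0, 22.0, -34.0, 105.0, 14.0, 58.0, -36.0]
[-4.9, -83.4, 130.2] [0.0, 0.0, 0.03] rows>= 2.5
```

Call:
move_arm --increments '[{"linear": [-5,-70,50],"rotation": [0,0,0]},{"linear": [-5,-70,125],"rotation": [0,0,0]},{"linear": [-5,-70,125],"rotation": [0,0,0]},{"linear": [-5,-70,125],"rotation": [0,0,0]},{"linear": [-5,-70,125],"rotation": [0,0,0]},{"linear": [-5,-70,125],"rotation": [0,0,0]}]'

```text
time_s: 52.68
eef_pos: [0.4293, 0.273, 0.137]
ee_rot: [-179.9, -0.2, 6.8]
ft_force: [0.2, -0.1, -0.9]
gripper_width: 0.998
```

```bash
python3 -c "
from h import *
for i in range(3): robot.snapshot('side')
snap('wrist','w18.png')"; python3 packs.py wrist;python3 plan.py 426.3,288.2,26,6.8
```

```text
wrist 933 [314.4 205.9] [27.1 32.2] 81.0 z 0.0652
wrist 7617 [426.8 287.7] [56.1 60.5] 6.9 z 0.0725
now [428.6 272.8 136.3] [-1.8e+02 -1.0e-01  6.8e+00] t 52.88 F [-0.4  0.7  0.4] w 85.0 q [-16.0, 33.0, -29.0, 111.0, 23.0, 42.0, -51.0]
[-0.7, -15.5, 110.3] [-0.03, -0.09, 0.0] rows>= 1.8
```

View pics/w18.png

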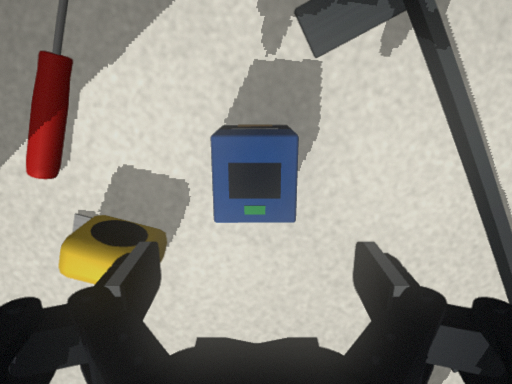

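Call:
move_arm --increments '[{"linear": [-0.7,-15.5,20],"rotation": [0,0,0]},{"linear": [-0.7,-15.5,60],"rotation": [0,0,0]},{"linear": [-0.7,-15.5,95],"rotation": [0,0,0]},{"linear": [-0.7,-15.5,110],"rotation": [0,0,0]},{"linear": [-0.7,-15.5,110],"rotation": [0,0,0]},{"linear": [-0.7,-15.5,110],"rotation": [0,0,0]},{"linear": [-0.7,-15.5,110],"rotation": [0,0,0]}]'

```text
time_s: 53.75
eef_pos: [0.4264, 0.2887, 0.0266]
ee_rot: [-179.9, -0.1, 6.8]
ft_force: [-0.1, 0.1, -0.1]
gripper_width: 1.0
```

Call:
move_arm --increments '[{"linear": [0,0,0],"rotation": [0,0,0]},{"linear": [0,0,0],"rotation": [0,0,0]},{"linear": [0,0,0],"rotation": [0,0,0]},{"linear": [0,0,0],"rotation": [0,0,0]},{"linear": [0,0,0],"rotation": [0,0,0]}]' --fingers -1 --squeeze 60

```text
time_s: 54.38
eef_pos: [0.4258, 0.2883, 0.0261]
ee_rot: [-180.0, -0.1, 6.8]
ft_force: [0.6, -1.2, 5.6]
gripper_width: 0.647
```

```bash
python3 plan.py
```

```text
now [425.8 288.3  26.1] [-1.8e+02 -1.0e-01  6.8e+00] t 54.38 F [ 0.6 -1.2  5.6] w 55.0 q [-23.0, 43.0, -21.0, 114.0, 31.0, 29.0, -59.0]
```

Call:
move_arm --increments '[{"linear": [0,0,-60],"rotation": [0,0,0]},{"linear": [0,0,-120],"rotation": [0,0,0]},{"linear": [0,0,-180],"rotation": [0,0,0]},{"linear": [0,0,-220],"rotation": [0,0,0]},{"linear": [0,0,-220],"rotation": [0,0,0]},{"linear": [0,0,-220],"rotation": [0,0,0]}]'

```text
time_s: 55.12
eef_pos: [0.4245, 0.2866, 0.2433]
ee_rot: [179.8, 0.2, 6.8]
ft_force: [-0.5, -0.4, -5.0]
gripper_width: 0.642
```

```bash
python3 plan.py 510,-100,242,25  498,-327,242,36.9; python3 -c "
import numpy as np
o=np.array([.5291,-.2517]);t=np.deg2rad(-53.15);X=np.array([np.cos(t),np.sin(t)]);Y=np.array([-X[1],X[0]])
print(o+X*.042+Y*-.071,o+X*.061+Y*-.071)"
```

```text
now [424.5 286.6 243.3] [179.8   0.2   6.8] t 55.12 F [-0.5 -0.4 -5. ] w 54.6 q [-13.0, 25.0, -34.0, 102.0, 17.0, 58.0, -47.0]
[38.9, 394.0, 2.3] [0.13, 0.25, -18.17] rows>= 6.3
[-0.0, 618.0, 3.1] [0.1, 0.26, -30.07] rows>= 3.6
[ 0.49747354 -0.32788902] [ 0.50886826 -0.34309298]
```

Call:
move_arm --increments '[{"linear": [39,394,-2],"rotation": [0,0,-18]},{"linear": [39,394,-2],"rotation": [0,0,-18]},{"linear": [39,394,-2],"rotation": [0,0,-18]},{"linear": [39,394,-2],"rotation": [0,0,-18]},{"linear": [39,394,-2],"rotation": [0,0,-18]},{"linear": [39,394,-2],"rotation": [0,0,-18]},{"linear": [0,618,-2],"rotation": [0,0,-30]},{"linear": [0,618,-2],"rotation": [0,0,-30]},{"linear": [0,618,-2],"rotation": [0,0,-30]},{"linear": [0,618,-2],"rotation": [0,0,-30]}]'

```text
time_s: 56.38
eef_pos: [0.4975, -0.326, 0.244]
ee_rot: [-179.7, 0.1, 36.9]
ft_force: [1.2, 0.8, -3.4]
gripper_width: 0.648
```

```bash
python3 -c "
from h import *
for i in range(14): robot.snapshot('side')
snap('wrist','w19.png')";python3 loc.py; python3 plan.py 497.5,-327.9,68,36.9
```

```text
station xy mm 40.1 -67.3 z 247.6 rpy [179.99   0.    36.88] Fst [np.float64(-0.5), np.float64(0.0), np.float64(-4.8)] t 57.125
now [ 499.4 -324.2  247.6] [180.    0.   36.9] t 57.12 F [-0.3  0.4 -4.8] w 55.3 q [53.0, 33.0, -37.0, 89.0, 22.0, 65.0, 48.0]
[-3.7, 1.8, 179.6] [0.01, 0.0, -0.02] rows>= 2.9
```

View pics/w19.png

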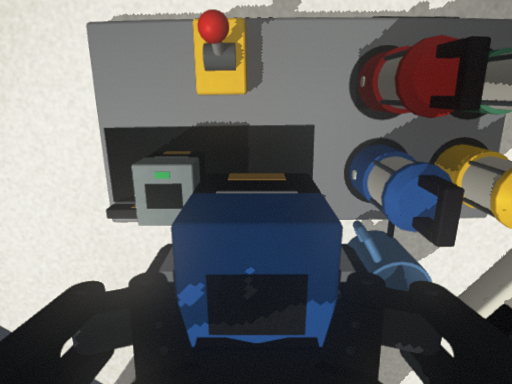

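Call:
move_arm --increments '[{"linear": [-3.7,2,60],"rotation": [0,0,0]},{"linear": [-3.7,2,120],"rotation": [0,0,0]},{"linear": [-3.7,2,165],"rotation": [0,0,0]},{"linear": [-3.7,2,180],"rotation": [0,0,0]},{"linear": [-3.7,2,180],"rotation": [0,0,0]},{"linear": [-3.7,2,180],"rotation": [0,0,0]},{"linear": [-3.7,2,180],"rotation": [0,0,0]},{"linear": [-3.7,2,180],"rotation": [0,0,0]},{"linear": [-3.7,2,180],"rotation": [0,0,0]}]'

```text
time_s: 58.25
eef_pos: [0.4976, -0.3284, 0.0679]
ee_rot: [180.0, -0.0, 36.8]
ft_force: [0.1, 0.4, -3.6]
gripper_width: 0.648
```

```bash
python3 loc.py
```

```text
station xy mm 42.5 -71.2 z 67.9 rpy [ 1.7996e+02 -1.0000e-02  3.6840e+01] Fst [np.float64(-0.3), np.float64(0.3), np.float64(-3.6)] t 58.25
```

Call:
move_arm --increments '[{"linear": [0,4,5],"rotation": [0,0,0]},{"linear": [0,8,10],"rotation": [0,0,0]},{"linear": [0,12,10.5],"rotation": [0,0,0]},{"linear": [0,16,10.5],"rotation": [0,0,0]},{"linear": [0,18,10.5],"rotation": [0,0,0]},{"linear": [0,19,10.5],"rotation": [0,0,0]},{"linear": [0,20,10.5],"rotation": [0,0,0]},{"linear": [0,20,10.5],"rotation": [0,0,0]}]'

```text
time_s: 59.25
eef_pos: [0.5079, -0.3421, 0.0567]
ee_rot: [-179.7, 0.1, 36.9]
ft_force: [-4.8, 4.5, -1.0]
gripper_width: 0.644
```

```bash
python3 loc.py
```

```text
station xy mm 59.6 -71.2 z 56.7 rpy [-1.7972e+02  9.0000e-02  3.6930e+01] Fst [np.float64(-6.5), np.float64(-1.1), np.float64(-1.0)] t 59.25
```

Call:
move_arm --increments '[{"linear": [0,1,1],"rotation": [0,0,0]},{"linear": [0,1.5,2],"rotation": [0,0,0]},{"linear": [0,1.5,2.5],"rotation": [0,0,0]},{"linear": [0,1.5,2.5],"rotation": [0,0,0]}]'

```text
time_s: 59.75
eef_pos: [0.5079, -0.3421, 0.0564]
ee_rot: [-179.6, 0.2, 37.0]
ft_force: [-10.6, 6.9, 12.2]
gripper_width: 0.649
```

```bash
python3 loc.py
```

```text
station xy mm 59.7 -71.2 z 56.4 rpy [-179.62    0.18   36.96] Fst [np.float64(-11.9), np.float64(-4.3), np.float64(12.2)] t 59.75
```

Call:
move_arm --increments '[{"linear": [0,-1,-2],"rotation": [0,0,0]},{"linear": [0,-2,-2.5],"rotation": [0,0,0]},{"linear": [0,-3,-2.5],"rotation": [0,0,0]},{"linear": [0,-4,-3],"rotation": [0,0,0]},{"linear": [0,-4,-20],"rotation": [0,0,0]},{"linear": [0,-4,-80],"rotation": [0,0,0]},{"linear": [0,-4,-140],"rotation": [0,0,0]},{"linear": [0,-4,-180],"rotation": [0,0,0]},{"linear": [0,-4,-180],"rotation": [0,0,0]}]' --fingers 0.6

```text
time_s: 60.88
eef_pos: [0.5106, -0.3426, 0.2399]
ee_rot: [179.5, -0.3, 36.9]
ft_force: [-0.3, 1.0, 0.1]
gripper_width: 0.801
```

```bash
python3 -c "
from h import *
for i in range(5): robot.snapshot('side')
snap('wrist','w20.png');snap('side','s20.png');snap('scene','c20.png')"; python3 chk.py; python3 loc.py; python3 posts.py | grep -c post
python3 - <<'E'
import cv2
a=cv2.imread('pics/s20.png')[70:200,180:380];cv2.imwrite('pics/zs20.png',cv2.resize(a,None,fx=4,fy=4,interpolation=cv2.INTER_CUBIC))
E
```

```text
pack top 4335 [array([  61.2, -152.3]), array([60.5, 55.9]), np.float64(0.1)] 0.1025
pack top 4369 [array([ 60.2, -71. ]), array([60.4, 56.2]), np.float64(0.2)] 0.1025
station xy mm 59.4 -71.4 z 233.3 rpy [-1.7988e+02  4.0000e-02  3.6850e+01] Fst [np.float64(-0.4), np.float64(-0.5), np.float64(0.4)] t 61.275
1
```

View pics/w20.png

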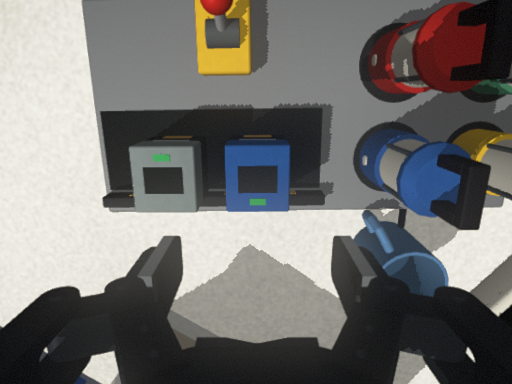

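View pics/zs20.png

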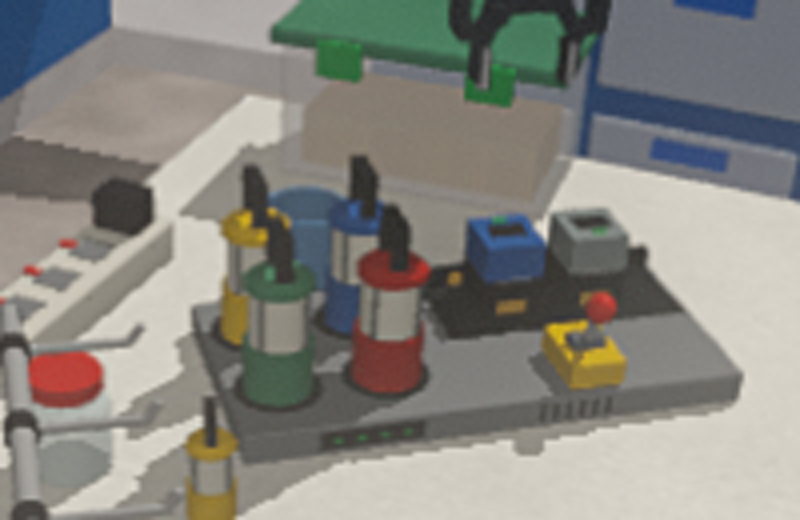

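View pics/c20.png

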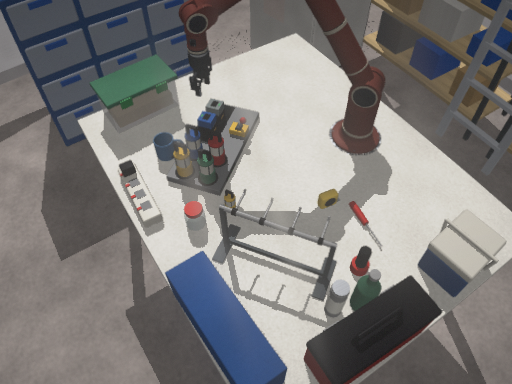

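Call:
move_arm --increments '[{"linear": [-29,-181,0],"rotation": [0,0,0]},{"linear": [-29,-181,0],"rotation": [0,0,0]},{"linear": [-29,-181,0],"rotation": [0,0,0]},{"linear": [-29,-181,0],"rotation": [0,0,0]},{"linear": [-29,-181,0],"rotation": [0,0,0]},{"linear": [-29,-181,70],"rotation": [0,0,0]},{"linear": [-29,-181,70],"rotation": [0,0,0]},{"linear": [-29,-181,70],"rotation": [0,0,0]},{"linear": [-29,-181,70],"rotation": [0,0,0]}]' --fingers -1

```text
time_s: 62.4
eef_pos: [0.378, -0.2153, 0.1659]
ee_rot: [179.8, -0.1, 36.8]
ft_force: [-0.2, 0.2, -0.5]
gripper_width: -0.001
```

```bash
python3 -c "
from h import *
for i in range(4): robot.snapshot('side')
snap('wrist','w21.png');snap('side','s21.png')"; python3 loc.py; python3 plan.py
python3 - <<'E'
from h import *
o=np.array([.5291,-.2517]);t=np.deg2rad(-53.15);X=np.array([np.cos(t),np.sin(t)]);Y=np.array([-X[1],X[0]])
for n in('wrist','side'):
    s=dict(np.load('/tmp/%s.npz'%n));W=cloud(s);P=W.reshape(-1,3);img=s['img'].astype(int)
    L=np.stack([(P[:,:2]-o)@X,(P[:,:2]-o)@Y],-1)
    kn=(img[...,0]>100).ravel()&(img[...,1]<70).ravel()&(abs(L[:,0]+.08)<.06)&(abs(L[:,1]+.1)<.03)&(P[:,2]>.06)
    q=np.c_[L[kn],P[kn][:,2]]
    if len(q)<8: print(n,'few');continue
    from scipy.optimize import least_squares
    r=least_squares(lambda c:np.linalg.norm(q-c,axis=1)-.013,q.mean(0)-[0,0,.008],loss='soft_l1',f_scale=.002); print(n,len(q),r.x.round(4))
E
python3 - <<'E'
import cv2
a=cv2.imread('pics/s21.png')[70:200,200:400];cv2.imwrite('pics/zs21.png',cv2.resize(a,None,fx=4,fy=4,interpolation=cv2.INTER_CUBIC))
E
```

```text
station xy mm -120.9 -100.1 z 165.0 rpy [ 1.7993e+02 -2.0000e-02  3.6830e+01] Fst [np.float64(-0.3), np.float64(0.2), np.float64(0.4)] t 62.7
now [ 376.5 -215.   165. ] [179.9  -0.   36.8] t 62.7 F [-0.   0.4  0.4] w -0.2 q [54.0, 26.0, -38.0, 120.0, 24.0, 42.0, 38.0]
wrist few
side 40 [-0.101  -0.0951  0.1087]
```

View pics/zs21.png

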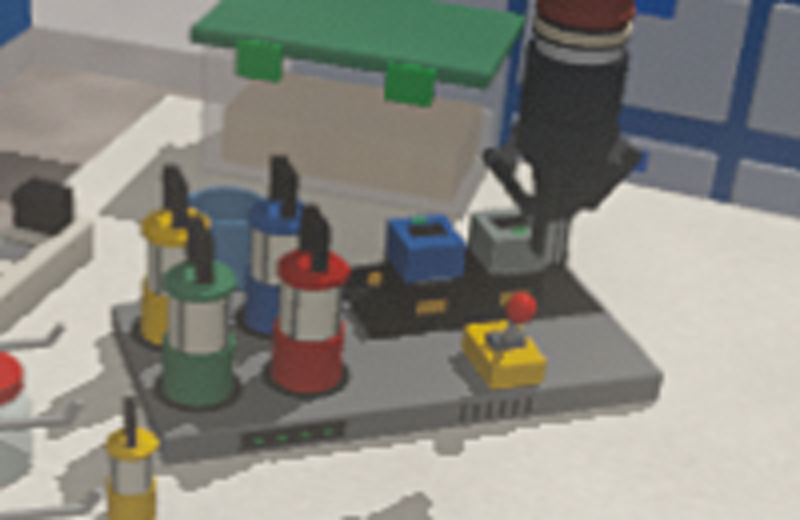

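Call:
move_arm --increments '[{"linear": [0,-4,30],"rotation": [0,0,0]},{"linear": [0,-4,60],"rotation": [0,0,0]},{"linear": [0,-4,82],"rotation": [0,0,0]},{"linear": [0,-4,82],"rotation": [0,0,0]},{"linear": [0,-4,82],"rotation": [0,0,0]},{"linear": [0,-4,82],"rotation": [0,0,0]}]'

```text
time_s: 63.45
eef_pos: [0.3745, -0.2119, 0.0833]
ee_rot: [179.9, -0.1, 36.8]
ft_force: [-0.1, -0.3, -0.0]
gripper_width: -0.002
```

```bash
python3 loc.py; python3 -c "
from h import *
snap('wrist','w22.png')"
```

```text
station xy mm -124.5 -99.8 z 83.3 rpy [ 1.7989e+02 -5.0000e-02  3.6840e+01] Fst [np.float64(0.1), np.float64(-0.2), np.float64(-0.0)] t 63.45
```

View pics/w22.png

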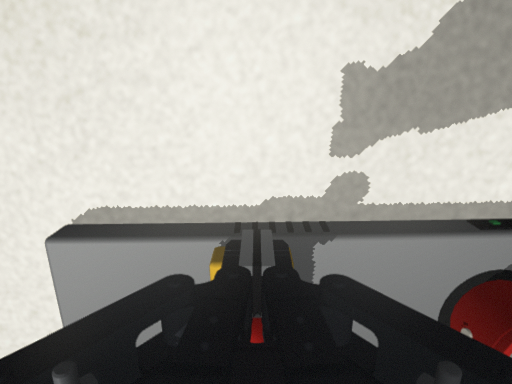

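Call:
move_arm --increments '[{"linear": [0,6,0],"rotation": [0,0,0]},{"linear": [0,12,0],"rotation": [0,0,0]},{"linear": [0,18,0],"rotation": [0,0,0]},{"linear": [0,24,0],"rotation": [0,0,0]},{"linear": [0,30,0],"rotation": [0,0,0]},{"linear": [0,36,0],"rotation": [0,0,0]},{"linear": [0,42,0],"rotation": [0,0,0]},{"linear": [0,48,0],"rotation": [0,0,0]},{"linear": [0,52,0],"rotation": [0,0,0]},{"linear": [0,52,0],"rotation": [0,0,0]}]'

```text
time_s: 64.75
eef_pos: [0.4056, -0.2538, 0.0824]
ee_rot: [179.9, -0.0, 36.8]
ft_force: [-0.6, 0.2, -0.2]
gripper_width: 0.002
```

```bash
python3 loc.py
```

```text
station xy mm -72.4 -100.0 z 82.4 rpy [ 1.7995e+02 -4.0000e-02  3.6820e+01] Fst [np.float64(-0.5), np.float64(-0.3), np.float64(-0.2)] t 64.75
```

Call:
move_arm --increments '[{"linear": [0,3,0],"rotation": [0,0,0]},{"linear": [0,6,0],"rotation": [0,0,0]},{"linear": [0,9,0],"rotation": [0,0,0]},{"linear": [0,9,0],"rotation": [0,0,0]}]'

```text
time_s: 65.25
eef_pos: [0.4097, -0.2597, 0.0821]
ee_rot: [-179.9, 0.0, 36.9]
ft_force: [-1.9, 2.9, 0.2]
gripper_width: 0.001
```

```bash
python3 loc.py;python3 -c "
from h import *
snap('side','s23.png')
a=cv2.imread('pics/s23.png')[90:190,280:380];cv2.imwrite('pics/zs23.png',cv2.resize(a,None,fx=6,fy=6,interpolation=cv2.INTER_CUBIC))"
```

```text
station xy mm -65.2 -100.3 z 82.1 rpy [-1.7988e+02  4.0000e-02  3.6860e+01] Fst [np.float64(-3.4), np.float64(0.2), np.float64(0.2)] t 65.25
```

View pics/zs23.png

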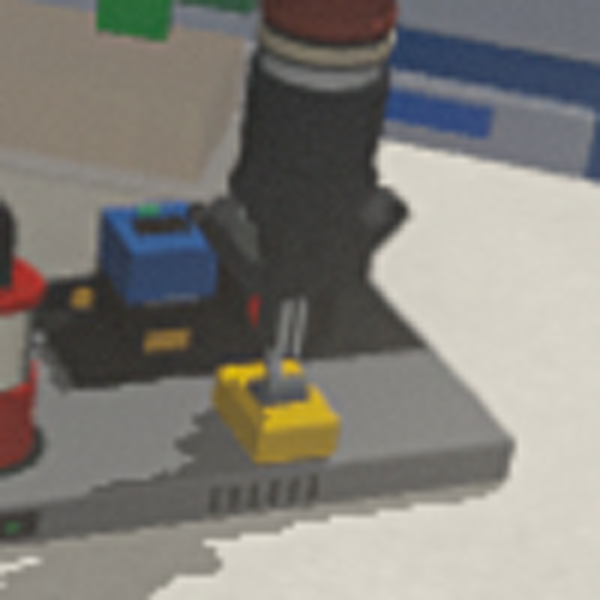

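Force is building: the lever is near its stop. Press a few mm further to be sure.

Call:
move_arm --increments '[{"linear": [0,3,0],"rotation": [0,0,0]},{"linear": [0,5,0],"rotation": [0,0,0]},{"linear": [0,5,0],"rotation": [0,0,0]},{"linear": [0,5,0],"rotation": [0,0,0]}]'

```text
time_s: 65.8
eef_pos: [0.4098, -0.2599, 0.082]
ee_rot: [-179.4, 0.2, 37.0]
ft_force: [-6.4, 9.7, 6.2]
gripper_width: -0.006
```

```bash
python3 loc.py
```

```text
station xy mm -65.0 -100.4 z 82.0 rpy [-179.45    0.19   36.97] Fst [np.float64(-11.6), np.float64(0.7), np.float64(6.2)] t 65.8
```

Call:
move_arm --increments '[{"linear": [0,-10,0],"rotation": [0,0,0]},{"linear": [0,-25,0],"rotation": [0,0,0]},{"linear": [0,-50,0],"rotation": [0,0,0]},{"linear": [0,-60,-30],"rotation": [0,0,0]},{"linear": [0,-60,-90],"rotation": [0,0,0]},{"linear": [0,-60,-150],"rotation": [0,0,0]},{"linear": [0,-60,-200],"rotation": [0,0,0]},{"linear": [0,-60,-200],"rotation": [0,0,0]},{"linear": [0,-60,-200],"rotation": [0,0,0]}]'

```text
time_s: 66.92
eef_pos: [0.3768, -0.2167, 0.282]
ee_rot: [180.0, 0.1, 36.8]
ft_force: [-0.7, -0.1, -0.0]
gripper_width: -0.005
```

```bash
python3 plan.py;python3 -c "
from h import *
snap('side','s24.png');snap('scene','c24.png')
a=cv2.imread('pics/s24.png')[80:200,200:380];cv2.imwrite('pics/zs24.png',cv2.resize(a,None,fx=4.4,fy=4.4,interpolation=cv2.INTER_CUBIC))
a=cv2.imread('pics/c24.png')[80:260,100:320];cv2.imwrite('pics/zc24.png',cv2.resize(a,None,fx=3.3,fy=3.3,interpolation=cv2.INTER_CUBIC))"
python3 - <<'E'
from h import *
o=np.array([.5291,-.2517]);t=np.deg2rad(-53.15);X=np.array([np.cos(t),np.sin(t)]);Y=np.array([-X[1],X[0]])
for n in('scene','side'):
    s=dict(np.load('/tmp/%s.npz'%n));W=cloud(s);P=W.reshape(-1,3);img=s['img'].astype(int)
    L=np.stack([(P[:,:2]-o)@X,(P[:,:2]-o)@Y],-1)
    kn=(img[...,0]>100).ravel()&(img[...,1]<70).ravel()&(abs(L[:,0]+.06)<.07)&(abs(L[:,1]+.1)<.03)&(P[:,2]>.06)
    print(n,kn.sum(),L[kn].mean(0).round(4),P[kn][:,2].max())
    for k,(a,b) in enumerate([(-.043,.07),(-.043,.165),(.052,.07),(.052,.165)]):
        m=(np.hypot(L[:,0]-a,L[:,1]-b)<.035)&(P[:,2]>.15)&(P[:,2]<.25); print('lantern',k,m.sum(),'top z',np.percentile(P[m][:,2],[90,98]).round(4),'mean',L[m].mean(0).round(3))
    for b in (-.152,-.071):
        m=(abs(L[:,0]-.06)<.028)&(abs(L[:,1]-b)<.026)&(P[:,2]>.09)&(P[:,2]<.13); print('pack',m.sum(),np.median(P[m][:,2]))
E
```

```text
now [ 376.8 -216.7  282. ] [1.80e+02 1.00e-01 3.68e+01] t 66.92 F [-0.7 -0.1 -0. ] w -0.4 q [62.0, 17.0, -45.0, 109.0, 14.0, 59.0, 47.0]
scene 21 [-0.0648 -0.0914] 0.6268348130363903
lantern 0 83 top z [0.1836 0.1856] mean [-0.046  0.07 ]
lantern 1 88 top z [0.1837 0.1857] mean [-0.046  0.165]
lantern 2 85 top z [0.1828 0.185 ] mean [0.05  0.069]
lantern 3 90 top z [0.1834 0.1853] mean [0.05  0.164]
pack 119 0.1016716576089376
pack 141 0.10297679551687322
side 39 [-0.0493 -0.0991] 0.11054870074678225
lantern 0 95 top z [0.1835 0.1843] mean [-0.051  0.071]
lantern 1 90 top z [0.1833 0.1847] mean [-0.052  0.166]
lantern 2 78 top z [0.1834 0.1843] mean [0.045 0.071]
lantern 3 77 top z [0.1836 0.1844] mean [0.041 0.165]
pack 107 0.1022151159497896
pack 116 0.10454707820441839
```

View pics/zs24.png

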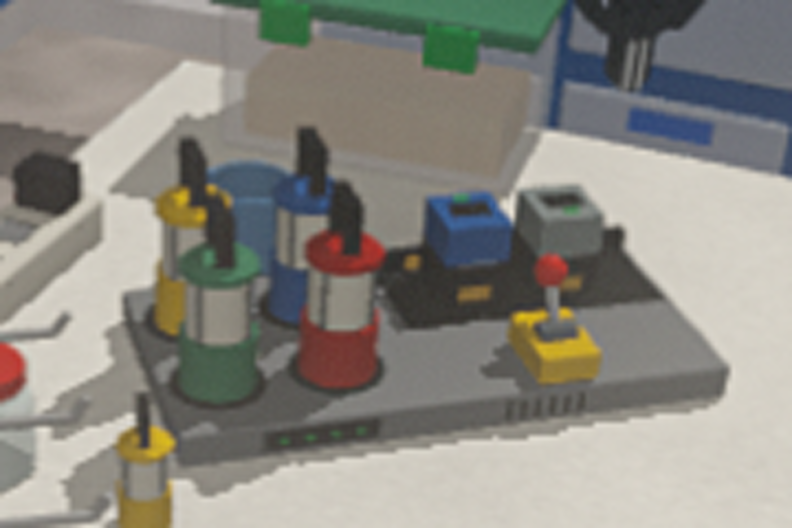

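View pics/zc24.png

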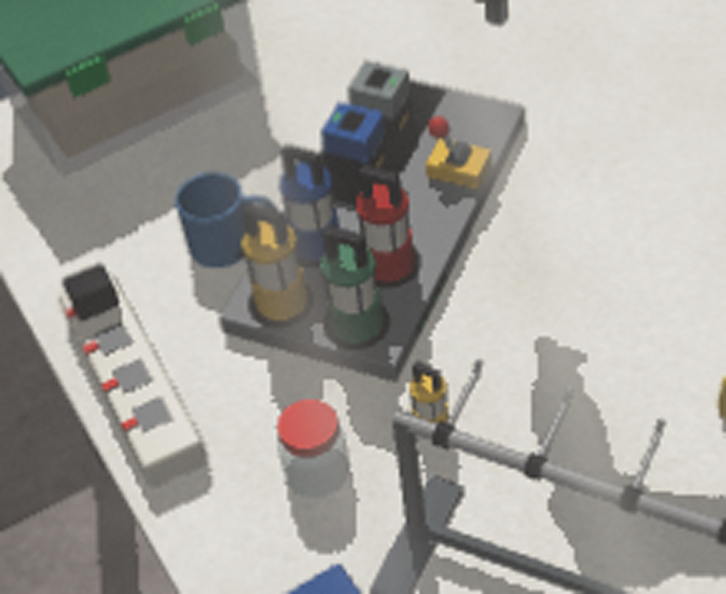

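```bash
python3 -c "
from h import *
print(robot.close_job(), robot.get_state()['time_s'])"
```

```text
the job is handed in; nothing more can be done
the job is handed in; nothing more can be done
```

The job is done and handed in at about 67 s on the robot's clock.

- **Lanterns:** all four (yellow, blue, green, red) went from their hooks onto posts 3, 2, 1 and 0. Each was pushed until it bottomed out. In the last pictures their tops stand about 184 mm up, against 181 mm for fully home. That is within the camera error, and all four agree. The small yellow look-alike was left alone.
- **Packs:** only the grey and blue packs were present; no orange pack was seen in any view. Both stand upright on the shelf. Each was pressed brass face to the strip until it met about 11 N. The gap between them is about 25 mm and their skew is 0.2° or less. The blue one measured about 1 mm farther forward than the grey one, which is within the camera error.
- **Switch:** thrown last, until the lever stopped hard at about 12 N. The side picture shows it leaning toward the strip, with the knob where fully on should put it. The scene camera's knob reading was spoiled by stray pixels, so I did not use it.
- **Other things:** the bystanders look unmoved in the pictures. I saw no pack knocked aside during the run.

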